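# Release the incubator hood and lower it shut on a finger

### The job

The clear hood of the small strip incubator is standing open on its hold-open catch. Reach in under the hood with the shut fingers, push the catch's upright tab back so that the hood lets go and comes down on your finger, then let it down gently on the finger until it is fully shut, without letting it slam. Only touch things: do not raise the hood, and leave the tube strips and everything round the incubator where they are.

Things in the scene. Friction and masses are not known exactly. Their poses are not given: they have to be found in the camera images.
- incubator: fixed white bench incubator, 144 x 184 mm in plan. Origin: on the worktop under the housing. Its -x side is the front (panel with display, 65 mm before the origin), z is up; yaw 0.95 to 1.5, so the front faces the robot's right. Deck 62 mm above the worktop, with a coaming round its edge (top at 68 mm, front one at x = -59 mm). The hood's hinge line runs along its y axis at x = +72, z = 100 mm; the catch is at y = +52 mm
- hood (a joint): hinge of the clear hood in rad: 0 = fully shut, grows as it opens; it stands open at about 0.96 on the catch. A clear shell, 139 mm from hinge to front, 185 mm wide, skirts 30 mm deep, 0.25 kg, with a grey lip along its front. Once the catch lets go only a light damper brakes it: it falls shut in about half a second
- lip (a point): middle of the front lower edge of the hood's grey finger lip (150 mm wide, 4 mm thick, sticks out 10 mm before the front skirt). Moves with the hood. Seen from the hinge line with the hood shut it is 147 mm to the front and 30 mm lower (70 mm above the worktop, 14 mm before the front of the coaming, so a leaning finger can carry it to the last)
- catch (a joint): travel of the hold-open catch in m: 0 = at rest, grows to 0.010 (its stop) as its tab is pushed towards the hinge (+x of the incubator). A spring returns it: 1.5 N at rest, about 2.6 N fully back. Beyond about 0.005 the hood's curved stay slips off its ledge and the hood drops
- tab (a point): front (-x) face of the catch's grey upright tab, middle of its width, 86 mm above the worktop. The tab is 26 mm wide (along y), 4 mm thick, from 66 to 95 mm above the worktop, 124 mm before the hinge line: a finger leaning about 45 degrees back towards the front while its tip pushes the tab lies under the falling hood's lip
- strip_a: loose white strip of small tubes, 19 x 54 x 14 mm, lying in the block's front trough; to be left alone
- strip_b: the same in the middle trough; to be left alone. The block (aluminium, on the deck, top 88 mm above the worktop) fills x -46 to +62, y -66 to +10 mm of the incubator's frame
- strip_c: the same in the rear trough; to be left alone
- reagent: brown reagent bottle with black cap, 50 mm across, 98 mm tall, standing beside the incubator; origin at its foot; to be left alone
- petri: petri dish, 61 mm across, 14 mm tall, on the worktop; to be left alone
- pipette: yellow pipette, 240 mm long, lying on the worktop; to be left alone
- tube_lying: capped sample tube lying on the worktop, 17 mm thick; to be left alone
Not all that is in view belongs to the job. Of the things that look like the incubator, the largest one is meant.

How it is judged:
On the way, in this order (a step that is already met when the one before it is completed fails the run):
1. the catch's tab is pushed back and the hood lets go (value of joint catch above 0.0035 m and contact force between the fingers and catch above 0.3 N).
2. the falling hood is caught and carried on the fingers or the hand behind them, part open (value of joint hood between 0.06 and 0.75 rad and contact force between any of the fingers, the arm and hood above 0.2 N), for 0.2 s.
At the end, for the whole second after the job is handed in: the hood is fully shut (within 0.025 rad) and the catch is back at rest (value of joint hood below 0.025 rad and value of joint catch below 0.002 m); the robot touches nothing.
It fails at once if the hood slams: it is falling faster than 1.6 rad/s (0.25 m/s at the lip) within the last 17 mm before it is shut, as after a free drop of more than about 5 mm (value of joint hood below 0.115 rad and velocity of joint hood below -1.6 rad/s).
It fails at once if the hood is raised above where it stood (value of joint hood above 1.08 rad).
It fails at once if a tube strip is moved or lifted (distance of any of strip_a, strip_b, strip_c from where it was at the start of the episode above 0.008 m).
It fails at once if a bystander is moved (distance of any of reagent, petri, pipette, tube_lying from where it was at the start of the episode above 0.015 m).
It also fails if it takes over 32 s, if anything falls off the work surface, if the arm or the gripper's body presses on something with over 40 N, if the wrist force passes 120 N, or if a joint passes its speed limit or range.

### The arm

A 7-joint arm with a two-finger parallel gripper is mounted at the origin on the work surface; the furniture and walls round the work are solid. World frame = base frame: x ahead of the robot, y to its left, z up, the work surface at z = 0. Lengths are in m, angles in rad, forces in N, time in s.
With the tool pointing down it reaches from about 0.4 to 0.85 m from the base axis. Payload 4.5 kg.
Tool frame: the origin (TCP) lies midway between the tips of the shut fingers; the grasp point (between the pads) lies 19 mm behind it; z points along the fingers, y is the direction in which the jaws open and shut (so a half turn about z gives the same grasp; the last joint's range is limited). The gripper opens to 88 mm and grips with 3 to 60 N. Pads are 18 mm wide; open, the fingers measure 123 mm over their backs; the gripper's body (75 mm by 187 mm) begins 45 mm behind the grasp point.
Start: joints at [-1.303, 0.689, -0.195, 1.565, 0.157, 0.902, -0.215], TCP at [0.145, 0.608, 0.239] pointing down, gripper open.
Joint ranges: [-3.01, 3.01], [-0.46, 2.08], [-1.47, 1.51], [0.13, 2.56], [-1, 4.14], [0.04, 2.09], [-2.66, 2.66]. Speed limits (rad/s): [2.57, 2.57, 3.14, 3.14, 3.14, 3.14, 3.14].

### API

Orientations are given as a unit quaternion [x, y, z, w].
In Python, from plant import get_state, snapshot, finish_job, regions_of gives the robot as it stands.
- The arm moves only by the tool send_rows, never from a script. Its argument "series" is a list of rows, each an object of numbers: "grip": the opening, from 0 (shut) to 1 (fully open); "dx", "dy", "dz": the shift along the tool's x, y, z in mm; "turn": the turn about the tool's z in rad. A call has 1 to 20 rows; each row shifts and turns the commanded pose from where the row before left it, along the tool's axes as they then stand; what a row does not reach is not made up. A row lasts 1/10 s, in which the tool goes at most 50 mm and 8.59 degrees, less where a joint would pass 70% of its speed; a pose out of reach is approached as far as the arm can. A call is refused whole if a number of a shift passes 50 or a number of a turn 0.15, either way. A call with a gripper value outside its range is refused whole. The fingers move at their own pace and stop on an object; "force" is the grip in N (left out, the last holds). Time passes only in rows, so rows that do not move let the fingers close. It gives the time, the measured TCP pose, the force and the opening at its end, in the units of the state.
- get_state(): the state, without advancing time (a new reading comes with each control period).
- snapshot(name): name is "scene" or "top" or "wrist"; returns a dict with "img" (384x512x3 uint8, red, green, blue), "depth" (384x512 float32, m along the optical axis (not along the pixel's ray), 0 where there is no reading), "fov_y" (degrees; the focal length in pixels is half the picture's height over the tangent of half this angle, whatever the lens; pixels are square), "cx", "cy" (the principal point, pixels), "R" (3x3) and "t" (3): a world point X has camera coordinates R X + t. Camera axes: x right, y down, z forward; pixel columns grow to the right and rows downward; lengths in m; the calibration is good to about 2 mm. The wrist camera is an equidistant fisheye: a pixel r from the principal point sees the ray r / f radians off the axis. A picture is of the moment at which its call begins.
- finish_job(): hands the job in, once; it reports no verdict.
Trained networks look in a picture, given as the dict that the camera call returned (one of the last four; its "shot" number tells which), for a name from the list of things; names that differ only in an ending like _2 or _b are one class to them, and where a whole thing is asked for, a point or a joint stands for the part that bears it (a point fixed in the world has none). Each returns a list of dicts, best first, with "score" (0 to 1); they miss things now and then, are a little off and sometimes report something else, mostly with a low value. They report only what shows in the picture. A call takes as long as a camera call. They do not tell look-alikes from the thing itself.
- regions_of(picture, target): "pixels" (384x512 bool, what is visible of it) and "extent" ([left, top, right, bottom] in pixels, round what is visible of it).
The state is a dict: "clock": time; "q": joint angles; "qd": joint speeds; "joint_torque": joint torques, N m; "tool_pos": TCP position; "eef_rot": TCP orientation; "contact_force": force on the tool from outside, world axes, zero at the start; "moment": the same for the moment, N m; "opening": opening from 0.0 (shut) to 1.0 (fully open).
Only numpy, scipy, OpenCV 4.12 (cv2) and the standard library are available. Lean on these libraries where they do the work, as an engineer would, in place of code of your own. Each camera call takes 0.05 s, during which the arm holds its last target.

## Working session

There is one attempt and no reset: what is moved stays moved. The work goes in short steps, Python scripts to look and compute and a tool call to move; the robot and the scene stay as the last step left them, time stands still between calls to the robot, and variables do not carry over. Pictures are saved under pics/ and viewed, and the job is handed in when it is done.

Besides the shell and the picture viewer there is one more tool, called after "Call:" in YAML: its name, and indented under it one key for each argument. send_rows: Moves the arm, as the interface text tells. Its arguments: {"type":"object","properties":{"series":{"type":"array","items":{"type":"object","properties":{"grip":{"type":"number"},"dx":{"type":"number"},"dy":{"type":"number"},"dz":{"type":"number"},"turn":{"type":"number"}}}},"force":{"type":"number"}},"required":["series"]}

```bash
ls; mkdir -p pics
python3 - <<'E'
from plant import *
import cv2,numpy as np
s=get_state(); print({k:np.round(v,3) for k,v in s.items()})
for n in ["scene","top","wrist"]:
    p=snapshot(n); cv2.imwrite(f"pics/{n}0.png",p["img"][:,:,::-1]); np.savez(f"pics/{n}0.npz",**{k:v for k,v in p.items()})
    print(n,p["fov_y"],p["cx"],p["cy"],p["R"].round(3).tolist(),p["t"].round(3))
    for t in ["incubator","hood","catch","lip","tab"]:
        try:
            for r in regions_of(p,t)[:3]: print(t,round(r["score"],2),r["extent"])
        except Exception as e: print(t,e)
E
```

```text
pics
{'clock': np.float64(0.0), 'q': array([-1.303,  0.69 , -0.195,  1.566,  0.157,  0.903, -0.215]), 'qd': array([-0.   , -0.001, -0.   , -0.002, -0.   , -0.001, -0.001]), 'joint_torque': array([-1.0000e-03, -5.2757e+01, -1.2670e+00, -1.5343e+01, -5.3000e-02,
        6.0000e-03,  0.0000e+00]), 'tool_pos': array([0.145, 0.607, 0.238]), 'eef_rot': array([ 0.117,  0.993, -0.001, -0.   ]), 'contact_force': array([ 0.033,  0.202, -0.092]), 'moment': array([ 0.011, -0.076,  0.002]), 'opening': np.float64(1.0)}
scene 49.465026554542426 267.8073496329018 190.14504002271343 [[0.624, -0.781, -0.017], [-0.488, -0.372, -0.79], [0.61, 0.501, -0.613]] [-0.343  0.28   1.434]
incubator 0.98 [246.1, 148.1, 304.6, 207.9]
incubator 0.73 [273.5, 253.2, 323.3, 308.2]
incubator 0.57 [358.0, 185.0, 407.5, 218.1]
hood 0.91 [249.7, 146.9, 297.8, 181.3]
hood 0.83 [271.1, 251.7, 326.9, 301.7]
hood 0.66 [358.8, 183.3, 405.9, 213.1]
lip 0.95 [362.3, 186.1, 406.8, 213.1]
lip 0.86 [271.0, 254.8, 325.0, 298.0]
lip 0.54 [249.6, 148.8, 300.4, 181.7]
tab 0.59 [270.0, 188.6, 274.1, 195.6]
top 54.05231128174677 266.07550861660127 191.80381170004176 [[-0.0, -1.0, 0.005], [-0.994, -0.0, -0.11], [0.11, -0.005, -0.994]] [-0.059  0.483  1.181]
incubator 0.89 [357.1, 250.4, 398.3, 304.2]
incubator 0.75 [232.4, 126.4, 290.6, 203.3]
incubator 0.74 [355.9, 85.3, 410.3, 144.4]
hood 0.8 [355.6, 87.3, 407.2, 139.2]
hood 0.78 [362.7, 251.0, 400.4, 302.3]
hood 0.74 [228.4, 124.3, 284.7, 190.8]
lip 0.8 [230.4, 122.1, 282.8, 190.9]
lip 0.79 [355.8, 88.1, 409.9, 139.6]
lip 0.64 [364.3, 250.9, 398.1, 302.2]
wrist 65.70646984690485 254.31215628940893 193.3266362924851 [[0.232, 0.973, -0.0], [0.928, -0.221, 0.301], [0.293, -0.07, -0.954]] [-0.625 -0.041  0.391]
```

View pics/scene0.png

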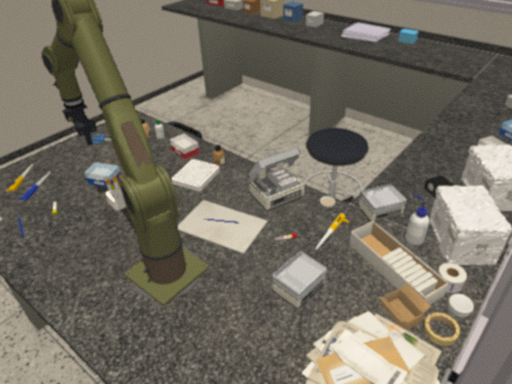

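View pics/top0.png

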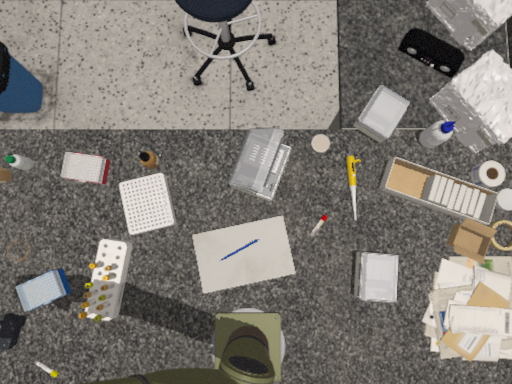

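View pics/wrist0.png

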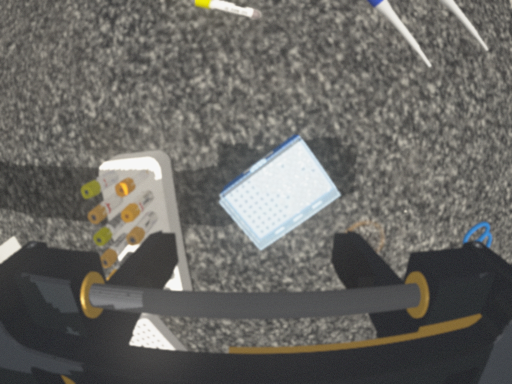

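Three incubator look-alikes: scene (275,178) / top (262,162), scene (299,280) / top (377,277), and scene (382,202) / top (383,113). Only the first stands open and it looks the largest. I'll confirm that in an enlarged crop and measure it.

```bash
cat > h.py <<'E'
import numpy as np,cv2
def load(n): 
    d=np.load(f"pics/{n}.npz"); return {k:d[k] for k in d.files}
def f(p): return p["img"].shape[0]/2/np.tan(np.radians(float(p["fov_y"]))/2)
def cloud(p):
    F=f(p);d=p["depth"];v,u=np.mgrid[:384,:512]
    c=np.stack([(u-p["cx"])/F*d,(v-p["cy"])/F*d,d],-1)
    return (c-p["t"])@p["R"]
def proj(p,X):
    c=np.asarray(X)@p["R"].T+p["t"];F=f(p)
    return np.stack([c[...,0]/c[...,2]*F+p["cx"],c[...,1]/c[...,2]*F+p["cy"]],-1)
E
python3 - <<'E'
from h import *
s=load("scene0");t=load("top0")
a=cv2.resize(s["img"][130:220,230:330],(0,0),fx=7,fy=6.6,interpolation=cv2.INTER_CUBIC)
cv2.imwrite("pics/cs.png",a[:,:,::-1])
a=cv2.resize(t["img"][115:210,220:320],(0,0),fx=6,fy=6,interpolation=cv2.INTER_CUBIC)
cv2.imwrite("pics/ct.png",a[:,:,::-1])
for p,n,(r0,r1,c0,c1) in((s,'s',(130,220,230,330)),(t,'t',(115,210,220,320))):
    W=cloud(p)[r0:r1,c0:c1]
    z=W[...,2]
    for lo,hi in((0.03,0.065),(.065,.08),(.08,.1),(.1,.15),(.15,.2),(.2,.3)):
        m=(z>lo)&(z<hi)
        if m.sum(): print(n,lo,hi,m.sum(),W[m].min(0).round(3),W[m].max(0).round(3))
E
```

```text
s 0.03 0.065 661 [ 0.449 -0.136  0.03 ] [0.668 0.063 0.065]
s 0.065 0.08 311 [ 0.454 -0.132  0.065] [0.657 0.048 0.08 ]
s 0.08 0.1 405 [ 0.479 -0.11   0.08 ] [0.662 0.051 0.1  ]
s 0.1 0.15 186 [ 0.472 -0.068  0.1  ] [0.665 0.052 0.15 ]
s 0.15 0.2 152 [ 0.46  -0.104  0.15 ] [0.648 0.022 0.2  ]
s 0.2 0.3 297 [ 0.462 -0.105  0.2  ] [ 0.643 -0.006  0.217]
t 0.03 0.065 496 [ 0.454 -0.139  0.031] [0.63  0.053 0.065]
t 0.065 0.08 161 [ 0.459 -0.134  0.065] [0.63  0.006 0.08 ]
t 0.08 0.1 119 [ 0.482 -0.115  0.08 ] [0.609 0.041 0.099]
t 0.1 0.15 653 [ 0.478 -0.041  0.1  ] [0.671 0.053 0.15 ]
t 0.15 0.2 874 [ 0.464 -0.109  0.15 ] [0.659 0.022 0.2  ]
t 0.2 0.3 845 [ 0.468 -0.108  0.2  ] [ 0.648 -0.012  0.218]
```

View pics/cs.png

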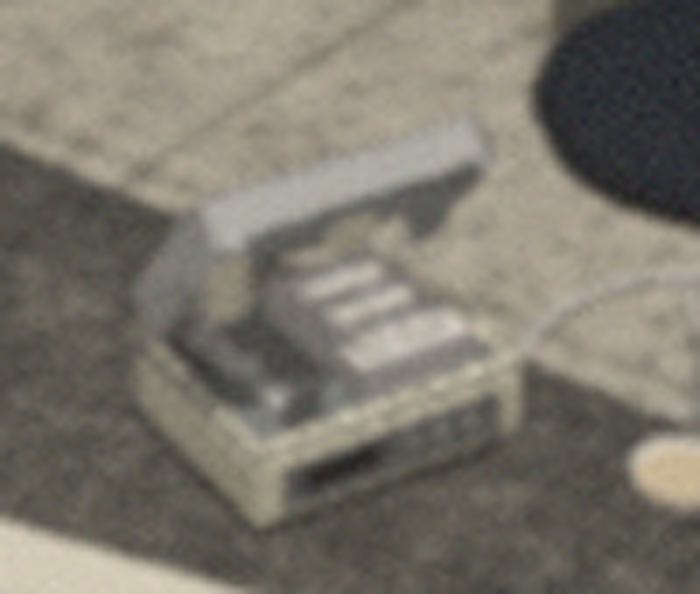

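View pics/ct.png

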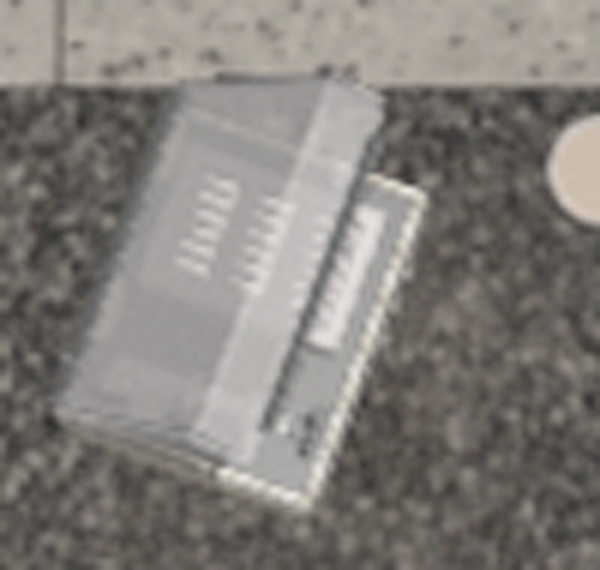

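The crop confirms it: the open unit at scene (275,178) has a raised clear hood with a grey lip, three tube strips and a grey tab near crop (285,400). Next I fit its pose from the two visible vertical faces and the coaming.

Run:
```python
from h import *
from scipy.optimize import least_squares
s=load("scene0");t=load("top0")
W=cloud(s)[130:220,230:330].reshape(-1,3)
m=(W[:,2]>.012)&(W[:,2]<.055)&(W[:,0]>.42)&(W[:,0]<.66)&(W[:,1]>-.16)&(W[:,1]<.07)
P=W[m][:,:2]; print(len(P))
# P lies on either front line n.x = a (normal = -ex) or near line (normal=+ey)
best=None
for y0 in np.linspace(.9,1.55,14):
  def r(q):
    ex=np.array([np.cos(q[2]),np.sin(q[2])]);ey=np.array([-ex[1],ex[0]])
    d=P-q[:2]
    a=d@ex+0.065; b=d@ey-0.092
    return np.where(abs(a)<abs(b),a,b)
  o=least_squares(r,[.54,-.05,y0],loss='soft_l1',f_scale=.002)
  if best is None or o.cost<best.cost: best=o
q=best.x; print(q,best.cost, np.median(abs(best.fun)))
ex=np.array([np.cos(q[2]),np.sin(q[2])]);ey=np.array([-ex[1],ex[0]])
d=np.c_[(P-q[:2])@ex,(P-q[:2])@ey]
fr=abs(best.fun)<.004
f1=d[abs(d[:,0]+.065)<.004]; f2=d[abs(d[:,1]-.092)<.004]
print("front y range",np.percentile(f1[:,1],[0,2,98,100]),len(f1),"near x range",np.percentile(f2[:,0],[0,2,98,100]),len(f2))
np.save("pose.npy",q)
yaw=q[2]
def M(x,y,z): 
    return np.array([q[0]+ex[0]*x+ey[0]*y,q[1]+ex[1]*x+ey[1]*y,z])
def hood(l,y,dn,a): # l along from hinge, dn below
    c,sn=np.cos(a),np.sin(a)
    return M(.072-(l*c+dn*sn*1) if 0 else .072-(l*c+ dn*sn), y, .1+l*sn-dn*c)
segs=[]
for z in(.0,.062): segs+= [(M(-.065,-.092,z),M(-.065,.092,z)),(M(-.065,.092,z),M(.079,.092,z))]
segs+=[(M(-.052,.039,.066),M(-.052,.039,.095)),(M(-.052,.065,.066),M(-.052,.065,.095)),(M(-.052,.039,.095),M(-.052,.065,.095))]
segs+=[(M(.072,-.092,.1),M(.072,.092,.1)),(hood(.147,-.075,.03,.96),hood(.147,.075,.03,.96)),(M(-.059,-.092,.068),M(-.059,.092,.068))]
segs+=[(M(-.046,-.066,.088),M(-.046,.01,.088)),(M(-.046,.01,.088),M(.062,.01,.088)),(M(.062,.01,.088),M(.062,-.066,.088)),(M(.062,-.066,.088),M(-.046,-.066,.088))]
for p,n,(r0,r1,c0,c1) in((s,'os',(130,220,230,330)),(t,'ot',(115,210,220,320))):
    k=6
    a=np.ascontiguousarray(cv2.resize(p["img"][r0:r1,c0:c1],(0,0),fx=k,fy=k,interpolation=cv2.INTER_CUBIC)[:,:,::-1])
    for A,B in segs:
        pa=((proj(p,A)-[c0,r0]+.5)*k).astype(int);pb=((proj(p,B)-[c0,r0]+.5)*k).astype(int)
        cv2.line(a,tuple(map(int,pa)),tuple(map(int,pb)),(0,0,255),1)
    cv2.imwrite(f"pics/{n}.png",a)
print("tab",M(-.052,.052,.086),"lip",hood(.147,0,.03,.96))
```

```text
438
[ 0.55736699 -0.04419628  1.21184762] 0.0009455622572121541 0.0014781607440519859
front y range [-0.08820956 -0.08441636  0.08863707  0.0925617 ] 261 near x range [-0.06763375 -0.06379568  0.07373861  0.0795355 ] 139
tab [ 0.49041404 -0.07461506  0.086     ] lip [ 0.54441029 -0.07872878  0.20321556]
```

```bash
python3 -c "
import cv2,numpy as np
a=cv2.imread('pics/os.png');b=cv2.imread('pics/ot.png');print(a.shape,b.shape)"
```

```text
(540, 600, 3) (570, 600, 3)
```

View pics/os.png

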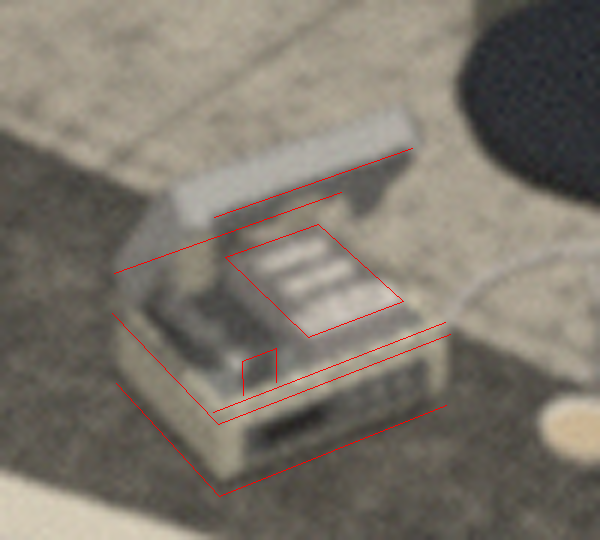

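View pics/ot.png

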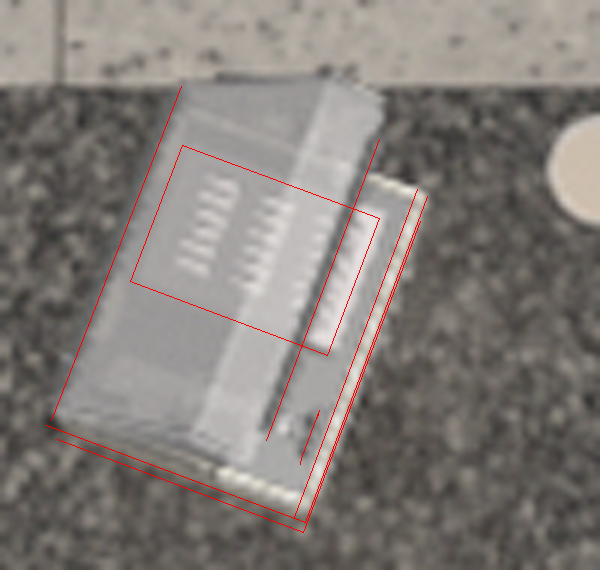

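Only z turns are offered, so the tool starts pointing straight down. A vertical hand would hit the open lip, because the body overhangs the finger by 28 mm. I need a leaning finger that points about azimuth 70°, and the arm may tilt by itself at its reach limit. I'll raise, shut and turn first, then test a stretch outward to the left, which is the needed lean direction.

Call:
send_rows:
  series:
    - {"grip": 0,"dz": -40,"turn": 0.15}
    - {"grip": 0,"dz": -40,"turn": 0.15}
    - {"grip": 0,"dz": -40,"turn": 0.15}
    - {"grip": 0,"dz": -40,"turn": 0.15}
    - {"grip": 0,"turn": 0.15}
    - {"grip": 0,"turn": 0.15}
    - {"grip": 0,"turn": 0.15}
    - {"grip": 0,"turn": 0.15}
    - {"grip": 0,"turn": 0.15}
    - {"grip": 0,"turn": 0.15}

```text
schema error: expected keys grip, dx, dy, dz, turn
```

```bash
cat > st.py <<'E'
from plant import *
import numpy as np
from scipy.spatial.transform import Rotation as Ro
s=get_state();R=Ro.from_quat(s["eef_rot"]).as_matrix()
print("t",round(float(s["clock"]),2),"p",s["tool_pos"].round(4),"q",s["q"].round(3),"F",s["contact_force"].round(2),"op",s["opening"].round(2))
print("x",R[:,0].round(3),"y",R[:,1].round(3),"z",R[:,2].round(3))
E
python3 st.py
```

```text
Traceback (most recent call last):
  File "st.py", line 5, in <module>
    print("t",round(float(s["clock"]),2),"p",s["tool_pos"].round(4),"q",s["q"].round(3),"F",s["contact_force"].round(2),"op",s["opening"].round(2))
                                                                                                                             ^^^^^^^^^^^^^^^^^^
AttributeError: 'float' object has no attribute 'round'
```

Call:
send_rows:
  series:
    - {"grip": 0,"dx": 0,"dy": 0,"dz": -40,"turn": 0.15}
    - {"grip": 0,"dx": 0,"dy": 0,"dz": -40,"turn": 0.15}
    - {"grip": 0,"dx": 0,"dy": 0,"dz": -40,"turn": 0.15}
    - {"grip": 0,"dx": 0,"dy": 0,"dz": -40,"turn": 0.15}
    - {"grip": 0,"dx": 0,"dy": 0,"dz": 0,"turn": 0.15}
    - {"grip": 0,"dx": 0,"dy": 0,"dz": 0,"turn": 0.15}
    - {"grip": 0,"dx": 0,"dy": 0,"dz": 0,"turn": 0.15}
    - {"grip": 0,"dx": 0,"dy": 0,"dz": 0,"turn": 0.15}

```text
clock: 1.7
tool_pos: [0.1446, 0.6079, 0.3988]
eef_rot: [0.659, 0.752, -0.0, -0.0]
contact_force: [0.8, 0.0, -0.2]
opening: 0.298
```

```bash
sed -i 's/s\["opening"\].round(2)/s["opening"]/' st.py; python3 st.py
```

```text
t 1.7 p [0.1446 0.6079 0.3988] q [-1.483  0.552  0.135  1.328 -0.074  1.266 -1.215] F [ 0.77  0.05 -0.18] op 0.29815304139843585
x [-0.131  0.991  0.   ] y [ 0.991  0.131 -0.   ] z [-0.  0. -1.]
```

Call:
send_rows:
  series:
    - {"grip": 0,"dx": 0,"dy": 0,"dz": 0,"turn": 0.15}
    - {"grip": 0,"dx": 0,"dy": 0,"dz": 0,"turn": 0.15}
    - {"grip": 0,"dx": 50,"dy": 0,"dz": 0,"turn": 0}
    - {"grip": 0,"dx": 50,"dy": 0,"dz": 0,"turn": 0}
    - {"grip": 0,"dx": 50,"dy": 0,"dz": 0,"turn": 0}
    - {"grip": 0,"dx": 50,"dy": 0,"dz": 0,"turn": 0}
    - {"grip": 0,"dx": 50,"dy": 0,"dz": 0,"turn": 0}
    - {"grip": 0,"dx": 50,"dy": 0,"dz": 0,"turn": 0}

```text
clock: 2.5
tool_pos: [0.1829, 0.803, 0.3859]
eef_rot: [0.761, 0.648, 0.004, 0.011]
contact_force: [1.4, -0.4, -2.3]
opening: 0.003
```

```bash
python3 st.py
```

```text
t 2.5 p [0.1829 0.803  0.3859] q [-1.422  1.061  0.104  0.253 -0.071  1.836 -1.549] F [ 1.45 -0.41 -2.34] op 0.0034398211215739306
x [ 0.159  0.987 -0.008] y [ 0.987 -0.159  0.022] z [ 0.02  -0.011 -1.   ]
```

Call:
send_rows:
  series:
    - {"grip": 0,"dx": 50,"dy": 0,"dz": 0,"turn": 0}
    - {"grip": 0,"dx": 50,"dy": 0,"dz": 0,"turn": 0}
    - {"grip": 0,"dx": 50,"dy": 0,"dz": 0,"turn": 0}
    - {"grip": 0,"dx": 50,"dy": 0,"dz": 0,"turn": 0}
    - {"grip": 0,"dx": 50,"dy": 0,"dz": 0,"turn": 0}

```text
clock: 3.0
tool_pos: [0.1608, 0.8318, 0.3603]
eef_rot: [0.731, 0.682, 0.021, 0.009]
contact_force: [0.2, 1.0, -0.7]
opening: 0.003
```

```bash
python3 st.py
```

```text
t 3.0 p [0.1608 0.8318 0.3603] q [-1.381  1.131 -1.025  0.155  1.016  1.909 -1.575] F [ 0.18  0.96 -0.69] op 0.003152815354676335
x [0.068 0.998 0.018] y [ 0.997 -0.068  0.042] z [ 0.044  0.015 -0.999]
```

Stretching outward tilts it only slowly. Going up while stretched puts joint 6 against its limit (2.09), which should force the tilt outward much faster.

Call:
send_rows:
  series:
    - {"grip": 0,"dx": 0,"dy": 0,"dz": -50,"turn": 0}
    - {"grip": 0,"dx": 0,"dy": 0,"dz": -50,"turn": 0}
    - {"grip": 0,"dx": 0,"dy": 0,"dz": -50,"turn": 0}
    - {"grip": 0,"dx": 0,"dy": 0,"dz": -50,"turn": 0}
    - {"grip": 0,"dx": 10,"dy": 0,"dz": -50,"turn": 0}
    - {"grip": 0,"dx": 20,"dy": 0,"dz": -50,"turn": 0}

```text
clock: 3.6
tool_pos: [0.1372, 0.7579, 0.5489]
eef_rot: [0.729, 0.683, 0.051, -0.011]
contact_force: [-0.2, 0.7, -0.0]
opening: 0.004
```

```bash
python3 st.py
```

```text
t 3.6 p [0.1372 0.7579 0.5489] q [-1.488  0.909  0.275  0.135 -0.199  2.008 -1.487] F [-0.21  0.66 -0.01] op 0.004431489102472061
x [0.063 0.994 0.089] y [ 0.996 -0.068  0.053] z [ 0.059  0.086 -0.995]
```

Works: tilt is .087 rad now in the right direction. I'll continue up and outward.

Call:
send_rows:
  series:
    - {"grip": 0,"dx": 30,"dy": 0,"dz": -50,"turn": 0}
    - {"grip": 0,"dx": 30,"dy": 0,"dz": -50,"turn": 0}
    - {"grip": 0,"dx": 30,"dy": 0,"dz": -50,"turn": 0}
    - {"grip": 0,"dx": 30,"dy": 0,"dz": -50,"turn": 0}
    - {"grip": 0,"dx": 30,"dy": 0,"dz": -50,"turn": 0}
    - {"grip": 0,"dx": 30,"dy": 0,"dz": -50,"turn": 0}
    - {"grip": 0,"dx": 30,"dy": 0,"dz": -50,"turn": 0}
    - {"grip": 0,"dx": 30,"dy": 0,"dz": -50,"turn": 0}

```text
clock: 4.4
tool_pos: [0.097, 0.6926, 0.7145]
eef_rot: [0.72, 0.677, 0.133, -0.073]
contact_force: [0.2, -0.5, 0.1]
opening: 0.004
```

```bash
python3 st.py
```

```text
t 4.4 p [0.097  0.6926 0.7145] q [-1.581  0.721  1.019  0.135 -0.848  2.041 -1.449] F [ 0.15 -0.45  0.09] op 0.0037954870941403116
x [0.047 0.956 0.291] y [ 0.995 -0.072  0.075] z [ 0.092  0.285 -0.954]
```

Call:
send_rows:
  series:
    - {"grip": 0,"dx": 40,"dy": 0,"dz": -50,"turn": 0}
    - {"grip": 0,"dx": 40,"dy": 0,"dz": -50,"turn": 0}
    - {"grip": 0,"dx": 40,"dy": 0,"dz": -50,"turn": 0}
    - {"grip": 0,"dx": 40,"dy": 0,"dz": -50,"turn": 0}
    - {"grip": 0,"dx": 45,"dy": 0,"dz": -50,"turn": 0}
    - {"grip": 0,"dx": 45,"dy": 0,"dz": -50,"turn": 0}
    - {"grip": 0,"dx": 45,"dy": 0,"dz": -50,"turn": 0}
    - {"grip": 0,"dx": 45,"dy": 0,"dz": -50,"turn": 0}
    - {"grip": 0,"dx": 45,"dy": 0,"dz": -50,"turn": 0}
    - {"grip": 0,"dx": 45,"dy": 0,"dz": -50,"turn": 0}

```text
clock: 5.4
tool_pos: [0.0523, 0.6178, 0.8715]
eef_rot: [0.694, 0.658, 0.244, -0.163]
contact_force: [0.7, 1.1, -0.2]
opening: 0.002
```

```bash
python3 st.py
```

```text
t 5.4 p [0.0523 0.6178 0.8715] q [-1.711  0.499  1.033  0.136 -0.758  1.971 -1.489] F [ 0.69  1.14 -0.22] op 0.001975271421622748
x [0.016 0.833 0.553] y [ 0.992 -0.082  0.095] z [ 0.124  0.547 -0.828]
```

Call:
send_rows:
  series:
    - {"grip": 0,"dx": 50,"dy": 0,"dz": -45,"turn": 0}
    - {"grip": 0,"dx": 50,"dy": 0,"dz": -45,"turn": 0}
    - {"grip": 0,"dx": 50,"dy": 0,"dz": -45,"turn": 0}
    - {"grip": 0,"dx": 50,"dy": 0,"dz": -45,"turn": 0}
    - {"grip": 0,"dx": 50,"dy": 0,"dz": -45,"turn": 0}
    - {"grip": 0,"dx": 50,"dy": 0,"dz": -40,"turn": 0}
    - {"grip": 0,"dx": 50,"dy": 0,"dz": -40,"turn": 0}
    - {"grip": 0,"dx": 50,"dy": 0,"dz": -40,"turn": 0}
    - {"grip": 0,"dx": 50,"dy": 0,"dz": -40,"turn": 0}
    - {"grip": 0,"dx": 50,"dy": 0,"dz": -40,"turn": 0}
    - {"grip": 0,"dx": 50,"dy": 0,"dz": -40,"turn": 0}

```text
clock: 6.5
tool_pos: [0.0105, 0.5297, 1.0187]
eef_rot: [0.644, 0.619, 0.363, -0.266]
contact_force: [-0.9, 0.4, 0.1]
opening: 0.004
```

```bash
python3 st.py
```

```text
t 6.5 p [0.0105 0.5297 1.0187] q [-1.967  0.296  1.043  0.136 -0.533  1.836 -1.533] F [-0.94  0.4   0.15] op 0.0040776970122652755
x [-0.03   0.604  0.797] y [ 0.99  -0.093  0.107] z [ 0.138  0.792 -0.595]
```

```bash
cat > go.py <<'E'
import sys
from plant import *
import numpy as np
from scipy.spatial.transform import Rotation as Ro
s=get_state();R=Ro.from_quat(s["eef_rot"]).as_matrix()
p=s["tool_pos"]
if sys.argv[1]=='w': T=np.array(list(map(float,sys.argv[2:5])))
else:
    q=np.load("pose.npy");a=np.array(list(map(float,sys.argv[2:5])))/1000
    c,sn=np.cos(q[2]),np.sin(q[2]); T=np.array([q[0]+c*a[0]-sn*a[1],q[1]+sn*a[0]+c*a[1],a[2]])
d=R.T@(T-p)*1000
print("tool delta mm",d.round(1),"norm",np.linalg.norm(d).round(1),"target",T.round(3))
E
cat >> st.py <<'E'
import os
q=np.load("pose.npy");c,sn=np.cos(q[2]),np.sin(q[2]);M=np.array([[c,sn,0],[-sn,c,0],[0,0,1]])
print("inc mm",(M@(s["tool_pos"]-[q[0],q[1],0])*1000).round(1),"incx",(M@R[:,0]).round(3),"incy",(M@R[:,1]).round(3),"incz",(M@R[:,2]).round(3),"Finc",(M@s["contact_force"]).round(2))
E
python3 go.py w .35 .35 .75; python3 st.py
```

```text
tool delta mm [-332.5  324.    64.6] norm 468.8 target [0.35 0.35 0.75]
t 6.5 p [0.0105 0.5297 1.0187] q [-1.967  0.296  1.043  0.136 -0.533  1.836 -1.533] F [-0.94  0.4   0.15] op 0.0040776970122652755
x [-0.03   0.604  0.797] y [ 0.99  -0.093  0.107] z [ 0.138  0.792 -0.595]
inc mm [ 345.2  713.6 1018.7] incx [0.555 0.24  0.797] incy [ 0.261 -0.959  0.107] incz [ 0.79   0.149 -0.595] Finc [0.04 1.02 0.15]
```

Call:
send_rows:
  series:
    - {"grip": 0,"dx": -30,"dy": 20,"dz": 5,"turn": 0}
    - {"grip": 0,"dx": -30,"dy": 25,"dz": 6,"turn": 0}
    - {"grip": 0,"dx": -33,"dy": 30,"dz": 6,"turn": 0}
    - {"grip": 0,"dx": -33,"dy": 30,"dz": 6,"turn": 0}
    - {"grip": 0,"dx": -33,"dy": 32,"dz": 6,"turn": 0}
    - {"grip": 0,"dx": -33,"dy": 32,"dz": 6,"turn": 0}

```text
clock: 7.1
tool_pos: [0.0449, 0.499, 0.9975]
eef_rot: [0.637, 0.62, 0.358, -0.287]
contact_force: [-4.6, 2.3, 0.4]
opening: 0.003
```

```bash
python3 st.py;python3 go.py w .42 .1 .55
```

```text
t 7.1 p [0.0449 0.499  0.9975] q [-2.742  0.079  1.368  0.624 -0.105  1.546 -1.493] F [-4.61  2.27  0.39] op 0.0030886851108639685
x [-0.024  0.584  0.811] y [ 0.995 -0.067  0.078] z [ 0.1    0.809 -0.58 ]
inc mm [328.5 670.6 997.5] incx [0.539 0.228 0.811] incy [ 0.287 -0.955  0.078] incz [ 0.792  0.191 -0.58 ] Finc [0.5  5.11 0.39]
tool delta mm [-605.2  365.   -26. ] norm 707.2 target [0.42 0.1  0.55]
```

Call:
send_rows:
  series:
    - {"grip": 0,"dx": -40,"dy": 0,"dz": 28,"turn": 0}
    - {"grip": 0,"dx": -40,"dy": 0,"dz": 28,"turn": 0}
    - {"grip": 0,"dx": -40,"dy": 0,"dz": 28,"turn": 0}
    - {"grip": 0,"dx": -40,"dy": 0,"dz": 28,"turn": 0}

```text
clock: 7.5
tool_pos: [0.0914, 0.4906, 0.853]
eef_rot: [0.681, 0.597, 0.329, -0.268]
contact_force: [1.7, 1.7, -0.2]
opening: 0.007
```

```bash
python3 st.py;python3 go.py w .42 .1 .55
```

```text
t 7.5 p [0.0914 0.4906 0.853 ] q [-2.698 -0.258  0.665  1.239  0.612  1.326 -2.021] F [ 1.7   1.68 -0.15] op 0.006957243426394546
x [0.071 0.636 0.768] y [ 0.989 -0.144  0.027] z [ 0.128  0.758 -0.64 ]
inc mm [337.1 624.1 853. ] incx [0.621 0.157 0.768] incy [ 0.213 -0.977  0.027] incz [ 0.755  0.147 -0.64 ] Finc [ 2.17 -1.   -0.15]
tool delta mm [-457.9  372.9  -60.4] norm 593.6 target [0.42 0.1  0.55]
```

Call:
send_rows:
  series:
    - {"grip": 0,"dx": -38,"dy": 25,"dz": 5,"turn": 0}
    - {"grip": 0,"dx": -38,"dy": 31,"dz": 0,"turn": 0}
    - {"grip": 0,"dx": -38,"dy": 31,"dz": -5,"turn": 0}
    - {"grip": 0,"dx": -38,"dy": 31,"dz": -5,"turn": 0}

```text
clock: 7.9
tool_pos: [0.1843, 0.3863, 0.7512]
eef_rot: [0.681, 0.601, 0.325, -0.264]
contact_force: [0.5, -0.4, -0.1]
opening: 0.005
```

```bash
python3 st.py;python3 go.py w .42 .1 .55
```

```text
t 7.9 p [0.1843 0.3863 0.7512] q [-2.225 -0.456  0.473  1.634  0.486  1.088 -1.867] F [ 0.46 -0.38 -0.14] op 0.004972708723961794
x [0.066 0.646 0.76 ] y [ 0.99  -0.138  0.032] z [ 0.126  0.75  -0.649]
inc mm [272.  500.5 751.2] incx [0.628 0.165 0.76 ] incy [ 0.218 -0.975  0.032] incz [ 0.747  0.146 -0.649] Finc [-0.19 -0.57 -0.14]
tool delta mm [-322.5  266.5  -54.6] norm 421.9 target [0.42 0.1  0.55]
```

Call:
send_rows:
  series:
    - {"grip": 0,"dx": 0,"dy": 50,"dz": 0,"turn": 0}
    - {"grip": 0,"dx": 0,"dy": 50,"dz": 0,"turn": 0}
    - {"grip": 0,"dx": -10,"dy": 49,"dz": 0,"turn": 0}
    - {"grip": 0,"dx": -35,"dy": 35,"dz": -5,"turn": 0}
    - {"grip": 0,"dx": -38,"dy": 30,"dz": -8,"turn": 0}

```text
clock: 8.4
tool_pos: [0.391, 0.2921, 0.7045]
eef_rot: [0.682, 0.599, 0.327, -0.264]
contact_force: [1.4, 0.8, -0.7]
opening: 0.009
```

```bash
python3 st.py;python3 go.py w .45 .0 .5
```

```text
t 8.4 p [0.391  0.2921 0.7045] q [-2.035 -0.45   1.061  1.576 -0.019  1.01  -0.982] F [ 1.4   0.76 -0.69] op 0.00851403744687394
x [0.069 0.644 0.762] y [ 0.989 -0.143  0.032] z [ 0.129  0.752 -0.647]
inc mm [256.4 273.9 704.5] incx [0.627 0.162 0.762] incy [ 0.214 -0.976  0.032] incz [ 0.749  0.143 -0.647] Finc [ 1.2  -1.04 -0.69]
tool delta mm [-339.9   93.6  -79.7] norm 361.4 target [0.45 0.   0.5 ]
```

Call:
send_rows:
  series:
    - {"grip": 0,"dx": -35,"dy": 25,"dz": -5,"turn": 0}
    - {"grip": 0,"dx": -38,"dy": 20,"dz": -10,"turn": 0}
    - {"grip": 0,"dx": -40,"dy": 15,"dz": -10,"turn": 0}
    - {"grip": 0,"dx": -40,"dy": 10,"dz": -10,"turn": 0}
    - {"grip": 0,"dx": -40,"dy": 10,"dz": -10,"turn": 0}

```text
clock: 8.9
tool_pos: [0.4495, 0.1217, 0.5886]
eef_rot: [0.682, 0.599, 0.326, -0.264]
contact_force: [0.7, 0.4, -0.7]
opening: 0.004
```

```bash
python3 st.py;python3 go.py i -170 52 300
```

```text
t 8.9 p [0.4495 0.1217 0.5886] q [-1.84  -0.455  1.506  1.736 -0.366  1.063 -0.257] F [ 0.67  0.36 -0.7 ] op 0.004220054715483105
x [0.069 0.645 0.761] y [ 0.989 -0.143  0.031] z [ 0.129  0.751 -0.648]
inc mm [117.4 159.3 588.6] incx [0.628 0.162 0.761] incy [ 0.213 -0.976  0.031] incz [ 0.748  0.143 -0.648] Finc [ 0.57 -0.5  -0.7 ]
tool delta mm [-417.5   34.4  -43.5] norm 421.2 target [ 0.449 -0.185  0.3  ]
```

Call:
send_rows:
  series:
    - {"grip": 0,"dx": -40,"dy": 5,"dz": -4,"turn": 0}
    - {"grip": 0,"dx": -40,"dy": 5,"dz": -4,"turn": 0}
    - {"grip": 0,"dx": -40,"dy": 5,"dz": -4,"turn": 0}
    - {"grip": 0,"dx": -40,"dy": 5,"dz": -4,"turn": 0}

```text
clock: 9.3
tool_pos: [0.3961, 0.0314, 0.515]
eef_rot: [0.694, 0.595, 0.329, -0.235]
contact_force: [-0.8, 0.3, 0.3]
opening: 0.004
```

```bash
python3 st.py;python3 go.py i -170 52 300
```

```text
t 9.3 p [0.3961 0.0314 0.515 ] q [-1.561 -0.457  1.51   1.95  -0.406  1.025  0.023] F [-0.79  0.31  0.29] op 0.0042226331320072705
x [0.075 0.672 0.737] y [ 0.981 -0.181  0.066] z [ 0.178  0.718 -0.673]
inc mm [ 14.1 177.5 515. ] incx [0.655 0.166 0.737] incy [ 0.175 -0.982  0.066] incz [ 0.735  0.086 -0.673] Finc [0.01 0.85 0.29]
tool delta mm [-299.9   76.9   -1.4] norm 309.6 target [ 0.449 -0.185  0.3  ]
```

```bash
cat > fk.py <<'E'
import numpy as np
from scipy.spatial.transform import Rotation as Ro
Rz=lambda a:Ro.from_euler('z',a).as_matrix(); Ry=lambda a:Ro.from_euler('y',a).as_matrix()
D="""-1.303 .69 -.195 1.566 .157 .903 -.215|.145 .607 .238|.117 .993 -.001 0
-1.483 .552 .135 1.328 -.074 1.266 -1.215|.1446 .6079 .3988|.659 .752 0 0
-1.422 1.061 .104 .253 -.071 1.836 -1.549|.1829 .803 .3859|.761 .648 .004 .011
-1.381 1.131 -1.025 .155 1.016 1.909 -1.575|.1608 .8318 .3603|.731 .682 .021 .009
-1.488 .909 .275 .135 -.199 2.008 -1.487|.1372 .7579 .5489|.729 .683 .051 -.011
-1.581 .721 1.019 .135 -.848 2.041 -1.449|.097 .6926 .7145|.72 .677 .133 -.073
-1.711 .499 1.033 .136 -.758 1.971 -1.489|.0523 .6178 .8715|.694 .658 .244 -.163
-1.967 .296 1.043 .136 -.533 1.836 -1.533|.0105 .5297 1.0187|.644 .619 .363 -.266
-2.742 .079 1.368 .624 -.105 1.546 -1.493|.0449 .499 .9975|.637 .62 .358 -.287
-2.698 -.258 .665 1.239 .612 1.326 -2.021|.0914 .4906 .853|.681 .597 .329 -.268
-2.225 -.456 .473 1.634 .486 1.088 -1.867|.1843 .3863 .7512|.681 .601 .325 -.264
-2.035 -.45 1.061 1.576 -.019 1.01 -.982|.391 .2921 .7045|.682 .599 .327 -.264
-1.84 -.455 1.506 1.736 -.366 1.063 -.257|.4495 .1217 .5886|.682 .599 .326 -.264
-1.561 -.457 1.51 1.95 -.406 1.025 .023|.3961 .0314 .515|.694 .595 .329 -.235"""
D=[[np.array(list(map(float,c.split()))) for c in l.split('|')] for l in D.split('\n')]
def fk(q,P,s):
    b,o7,d1,d3,d5,d7,a1,a2,a3,a4=P; R=Rz(b+q[0]);p=np.array([0,0,d1])
    ex=np.array([1,0,0]);ez=np.array([0,0,1])
    p=p+R@ex*a1;R=R@Ry(q[1])@Rz(s[0]*q[2]);p=p+R@(ez*d3+ex*a2)
    R=R@Ry(q[3]);p=p+R@(ex*a3);R=R@Rz(s[1]*q[4]);p=p+R@(ez*d5)
    R=R@Ry(q[5])@Rz(s[2]*q[6]+o7);p=p+R@(ez*d7)
    return p,R
if __name__=="__main__":
    from scipy.optimize import least_squares
    import itertools
    best=None
    for s in itertools.product([1,-1],repeat=3):
      for o in(0,np.pi/2,np.pi,-np.pi/2):
        def r(P):
            e=[]
            for q,p,t in D:
                fp,fR=fk(q,P,s); e+=list(fp-p)+list(.3*(fR@Ro.from_quat(t).as_matrix().T-np.eye(3)).ravel())
            return np.array(e)
        o_=least_squares(r,[2.835,o,.35,.4,.4,.25,0,0,0,0])
        if best is None or o_.cost<best[0]: best=(o_.cost,s,o_.x)
    print(best); np.savez("fk.npz",P=best[2],s=best[1])
    for q,p,t in D: 
        fp,fR=fk(q,best[2],best[1]);print((fp-p).round(4),(np.linalg.norm(fR-Ro.from_quat(t).as_matrix())).round(3))
E
python3 fk.py
```

```text
(np.float64(0.8087770424581852), (1, 1, 1), array([ 2.8190337 , -1.7702032 ,  0.55365534,  0.56763539,  0.1561322 ,
        0.32698551,  0.17160999, -0.14727525,  0.2613465 ,  0.        ]))
[-0.1225 -0.2336  0.2192] 2.786
[-0.0574 -0.2044  0.0923] 0.542
[-0.0648 -0.0017  0.034 ] 0.285
[ 0.0498 -0.0269  0.0935] 0.116
[0.0068 0.0532 0.0011] 0.125
[ 0.0185  0.0829 -0.0025] 0.13
[ 0.1137  0.1166 -0.0181] 0.112
[ 0.229   0.1338 -0.0223] 0.08
[ 0.2413 -0.0667 -0.0961] 0.103
[ 0.082  -0.1727 -0.1322] 0.192
[-0.1151 -0.1242 -0.1462] 0.173
[-0.3282 -0.0113 -0.0857] 0.183
[-0.3569  0.1414  0.0075] 0.185
[-0.2679  0.2252  0.0555] 0.25
```

```bash
cat > fk2.py <<'E'
from fk import *
from scipy.optimize import least_squares
import itertools
Q=[d[0] for d in D];T=[Ro.from_quat(d[2]) for d in D]
res=[]
for s in itertools.product([1,-1],repeat=4):
  for b in np.arange(0,6.28,1.57):
    def rot(P,q):
        R=Ro.from_euler('z',P[0]+q[0])
        for a,k in zip('yzyzyz',range(1,7)):
            sg={2:s[0],3:s[3],4:s[1],6:s[2]}.get(k,1)
            R=R*Ro.from_euler(a,sg*q[k]+P[k])
        return R
    r=lambda P:np.concatenate([(rot(P,q).inv()*t).as_rotvec() for q,t in zip(Q,T)])
    o=least_squares(r,[b,0,0,0,0,0,0.],loss='soft_l1',f_scale=.1)
    res.append((o.cost,s,o.x))
res.sort(key=lambda a:a[0])
for x in res[:4]: print(round(x[0],4),x[1],x[2].round(3))
E
python3 fk2.py
```

```text
0.3459 (1, 1, 1, 1) [ 2.889 -0.034 -0.107  0.052  0.032 -0.007 -1.738]
0.3459 (1, 1, 1, 1) [ 2.889 -0.034 -0.107  0.052  0.032 -0.007 -1.738]
0.3459 (1, -1, 1, 1) [ 2.889 -0.034 -0.107 -3.089 -0.032  3.135 -1.738]
0.3459 (1, -1, 1, 1) [ 2.889 -0.034 -0.107 -3.089 -0.032  3.135 -1.738]
```

```bash
cat > fk3.py <<'E'
from fk import *
from scipy.optimize import least_squares
import itertools
Q=[d[0] for d in D];T=[Ro.from_quat(d[2]) for d in D]
rng=np.random.default_rng(0)
ax=np.array([[0,0,1],[0,1,0],[0,0,1],[0,1,0],[0,0,1],[0,1,0],[0,0,1.]])
def rot(P,q):
    R=Ro.identity()
    for a,x in zip(P[:21].reshape(7,3),q): R=R*Ro.from_rotvec(a/np.linalg.norm(a)*x)
    return R*Ro.from_rotvec(P[21:])
r=lambda P:np.concatenate([(rot(P,q).inv()*t).as_rotvec() for q,t in zip(Q,T)])
res=[]
for it in range(60):
    a=ax*rng.choice([1,-1],(7,1))
    b=rng.uniform(0,6.28); a=a@Rz(b).T
    a=a+rng.normal(0,.2,(7,3))
    o=least_squares(r,np.r_[a.ravel(),Ro.random(random_state=it).as_rotvec()],max_nfev=60)
    res.append((o.cost,o.x))
res.sort(key=lambda a:a[0])
for c,x in res[:5]:
    print(c); a=x[:21].reshape(7,3); print((a/np.linalg.norm(a,axis=1)[:,None]).round(2).tolist())
E
python3 fk3.py
```

```text
6.346549198254103e-06
[[0.0, 0.0, -1.0], [-0.0, 1.0, 0.0], [-0.0, 0.0, -1.0], [-0.0, 1.0, 0.0], [-0.0, 0.0, -1.0], [0.0, 1.0, 0.0], [-0.0, 0.0, -1.0]]
6.346549198255208e-06
[[0.0, 0.0, -1.0], [-0.0, 1.0, 0.0], [-0.0, 0.0, -1.0], [-0.0, 1.0, 0.0], [-0.0, 0.0, -1.0], [0.0, 1.0, 0.0], [-0.0, 0.0, -1.0]]
6.346549198255788e-06
[[0.0, 0.0, -1.0], [-0.0, 1.0, 0.0], [-0.0, 0.0, -1.0], [-0.0, 1.0, 0.0], [-0.0, 0.0, -1.0], [0.0, 1.0, 0.0], [-0.0, 0.0, -1.0]]
6.346549198256267e-06
[[0.0, 0.0, -1.0], [-0.0, 1.0, 0.0], [-0.0, 0.0, -1.0], [-0.0, 1.0, 0.0], [-0.0, 0.0, -1.0], [0.0, 1.0, 0.0], [-0.0, 0.0, -1.0]]
6.346549198256422e-06
[[0.0, 0.0, -1.0], [-0.0, 1.0, 0.0], [-0.0, 0.0, -1.0], [-0.0, 1.0, 0.0], [-0.0, 0.0, -1.0], [0.0, 1.0, 0.0], [-0.0, 0.0, -1.0]]
```

```bash
cat > fk4.py <<'E'
from fk import D,Rz,Ry
import numpy as np
from scipy.spatial.transform import Rotation as Ro
from scipy.optimize import least_squares
def frames(q):
    Rs=[];R=np.eye(3)
    for k in range(7):
        R=R@(Ry(q[k]) if k%2 else Rz(-q[k])); Rs.append(R)
    return Rs
# offsets: base + link vectors in frames 1..7
def fkp(q,v):
    Rs=frames(q); p=np.array([0,0,v[0]]); 
    V=v[1:].reshape(6,2) # x,z in frames 2(idx1)..7
    for k in range(1,7): p=p+Rs[k]@np.array([V[k-1,0],0,V[k-1,1]])
    return p,Rs[6]
A=[];b=[]
for q,p,t in D:
    z=np.zeros(13);f0=fkp(q,z)[0]
    J=np.stack([fkp(q,e)[0] for e in np.eye(13)],1);A.append(J);b.append(p)
A=np.vstack(A);b=np.hstack(b)
v=np.linalg.lstsq(A,b,rcond=1e-4)[0]
R0=Ro.concatenate([Ro.from_matrix(frames(q)[6]).inv()*Ro.from_quat(t) for q,p,t in D]).mean()
np.savez("fk4.npz",v=v,R0=R0.as_matrix())
LO=np.array([-3.01,-.46,-1.47,.13,-1,.04,-2.66]);HI=np.array([3.01,2.08,1.51,2.56,4.14,2.09,2.66])
def fk(q):
    p,R=fkp(q,v);return p,R@R0.as_matrix()
def ik(p,R,q0,n=60,seed=0,box=None):
    rng=np.random.default_rng(seed);sol=[]
    def r(q):
        fp,fR=fk(q);return np.r_[(fp-p)*3,Ro.from_matrix(fR.T@R).as_rotvec()]
    for i in range(n):
        x0=q0 if i==0 else rng.uniform(LO+.05,HI-.05)
        o=least_squares(r,np.clip(x0,LO+.01,HI-.01),bounds=(LO,HI),max_nfev=80)
        if o.cost<1e-6: sol.append(o.x)
    return sol
if __name__=="__main__":
    print("v",v.round(4),"res",np.abs(A@v-b).max(),"R0",R0.as_rotvec().round(3))
    for (q,p,t) in D[-3:]: print((fk(q)[0]-p).round(4))
    Rc=Ro.from_quat(D[-1][2]).as_matrix();q0=D[-1][0]
    pose=np.load("pose.npy");c,s=np.cos(pose[2]),np.sin(pose[2]);M=np.array([[c,-s,0],[s,c,0],[0,0,1]])
    ex=M[:,0];ey=M[:,1]
    for lean in (45,53,60):
      L=np.radians(lean); z=ex*np.sin(L)-np.array([0,0,np.cos(L)]); x=ex*np.cos(L)+np.array([0,0,np.sin(L)]); 
      for nm,sg in(("cam up",1),("cam down",-1)):
        R=np.stack([sg*x,np.cross(z,sg*x),z],1)
        for a in ([-58,52,80],[-170,52,250]):
            p=M@np.array(a)/1000+[pose[0],pose[1],0]
            S=ik(p,R,q0,n=25)
            print(lean,nm,a,len(S)); 
            for q in S[:6]: print("   ",q.round(2))
E
python3 fk4.py
```

```text
v [ 0.3511 -0.0128  0.2768  0.0158  0.2768 -0.0128  0.1767  0.0328  0.1767
  0.0096  0.1521 -0.0305  0.1521] res 0.04075841902837089 R0 [0.    0.    1.571]
[-0.0034  0.0002 -0.0035]
[0.0083 0.0146 0.0034]
[0.0132 0.019  0.0069]
45 cam up [-58, 52, 80] 5
    [ 1.06  1.15 -0.65  2.07 -0.49  0.33  0.8 ]
    [ 1.18  1.28 -1.03  2.09  0.64  0.35 -0.4 ]
    [ 1.18  1.27 -1.02  2.08  0.62  0.34 -0.37]
    [ 1.18  1.28 -1.03  2.09  0.65  0.35 -0.41]
    [ 1.19  1.28 -1.04  2.09  0.66  0.35 -0.42]
45 cam up [-170, 52, 250] 10
    [ 1.51  1.14 -1.39  1.94  0.42  0.87 -0.28]
    [ 1.03  0.71 -0.25  1.94 -0.64  1.    0.94]
    [ 1.36  0.87 -0.87  1.92 -0.17  0.82  0.4 ]
    [ 1.52  1.16 -1.42  1.94  0.46  0.88 -0.33]
    [ 1.47  1.01 -1.18  1.93  0.17  0.81  0.  ]
    [ 1.43  0.96 -1.07  1.92  0.04  0.8   0.16]
45 cam down [-58, 52, 80] 4
    [ 0.77  1.04 -0.19  1.94 -1.    0.71 -1.9 ]
    [ 0.83  1.06 -0.3   1.93 -0.9   0.63 -2.  ]
    [ 0.77  1.04 -0.19  1.94 -1.    0.71 -1.9 ]
    [ 1.25  1.57 -1.47  1.97  1.13  0.81  2.28]
45 cam down [-170, 52, 250] 9
    [ 0.56  0.77  0.44  1.8  -0.94  1.3
[... 1885 characters left out ...]
-0.    0.87  0.24]
    [ 1.55  1.25 -1.28  1.89  0.15  0.88  0.06]
60 cam down [-58, 52, 80] 6
    [ 0.9   1.18 -0.26  1.87 -0.98  0.89 -1.83]
    [ 1.08  1.28 -0.6   1.84 -0.62  0.66 -2.16]
    [ 1.05  1.26 -0.54  1.85 -0.7   0.7  -2.08]
    [ 1.34  1.72 -1.46  1.88  0.88  0.78  2.63]
    [ 1.18  1.37 -0.83  1.83 -0.24  0.57 -2.53]
    [ 1.34  1.73 -1.47  1.88  0.89  0.79  2.62]
60 cam down [-170, 52, 250] 9
    [ 0.69  0.89  0.36  1.77 -1.    1.55 -1.87]
    [ 0.7   0.88  0.34  1.77 -0.99  1.54 -1.87]
    [ 0.7   0.88  0.34  1.77 -0.99  1.54 -1.87]
    [ 1.13  0.92 -0.4   1.74 -0.66  1.16 -2.24]
    [ 1.02  0.89 -0.22  1.75 -0.76  1.25 -2.13]
    [ 1.33  1.05 -0.84  1.73 -0.33  1.   -2.59]
```

```bash
cat > sim.py <<'E'
from fk4 import *
def sim(q,R,wps,verbose=True):
    q=q.copy();p=fk(q)[0]
    vmax=.07*np.array([2.57,2.57,3.14,3.14,3.14,3.14,3.14])
    for w in wps:
        w=np.array(w);k=0
        p=fk(q)[0]
        while np.linalg.norm(w-p)>.003 and k<20:
            d=w-p;p=p+d*min(1,.045/np.linalg.norm(d));k+=1
            def r(x):
                fp,fR=fk(x);return np.r_[(fp-p)*3,Ro.from_matrix(fR.T@R).as_rotvec(),.01*(x-q)]
            lo=np.maximum(LO+.001,q-vmax);hi=np.minimum(HI-.001,q+vmax);hi=np.maximum(hi,lo+1e-4)
            q=least_squares(r,np.clip(q,lo+1e-5,hi-1e-5),bounds=(lo,hi),max_nfev=40).x
            p=fk(q)[0]
        fp,fR=fk(q)
        print(w,k,"err",(np.linalg.norm(fp-w)*1e3).round(1),"rot",np.linalg.norm(Ro.from_matrix(fR.T@R).as_rotvec()).round(3),q.round(2))
    return q
if __name__=="__main__":
    q0=D[-1][0];R=Ro.from_quat(D[-1][2]).as_matrix()
    print("A");sim(q0,R,[(.7,.05,.55),(.75,-.15,.5),(.6,-.2,.35),(.449,-.185,.25),(.49,-.08,.08)])
    print("B");sim(q0,R,[(.6,.05,.5),(.65,-.2,.4),(.449,-.185,.25),(.49,-.08,.08)])
    print("C");sim(q0,R,[(.449,-.185,.3),(.49,-.08,.08)])
    print("D");sim(q0,R,[(.6,.3,.7),(.75,.1,.6),(.75,-.15,.5),(.6,-.2,.35),(.449,-.185,.25),(.49,-.08,.08)])
E
python3 sim.py
```

```text
A
[0.7  0.05 0.55] 20 err 195.0 rot 0.122 [-1.88 -0.46  1.51  1.6  -0.17  1.04 -0.41]
[ 0.75 -0.15  0.5 ] 20 err 325.0 rot 0.127 [-1.63 -0.46  1.51  1.61 -0.25  1.2  -0.2 ]
[ 0.6  -0.2   0.35] 20 err 303.6 rot 0.126 [-1.38 -0.46  1.51  1.91 -0.31  1.1   0.08]
[ 0.449 -0.185  0.25 ] 20 err 270.6 rot 0.124 [-1.2  -0.46  1.51  2.17 -0.33  1.    0.3 ]
[ 0.49 -0.08  0.08] 20 err 379.1 rot 0.116 [-1.41 -0.46  1.51  2.39 -0.42  0.67  0.26]
B
[0.6  0.05 0.5 ] 20 err 127.1 rot 0.12 [-1.79 -0.46  1.51  1.78 -0.22  0.94 -0.29]
[ 0.65 -0.2   0.4 ] 20 err 312.6 rot 0.126 [-1.45 -0.46  1.51  1.81 -0.29  1.15 -0.  ]
[ 0.449 -0.185  0.25 ] 20 err 270.6 rot 0.124 [-1.2  -0.46  1.51  2.17 -0.33  1.    0.29]
[ 0.49 -0.08  0.08] 20 err 379.1 rot 0.116 [-1.41 -0.46  1.51  2.39 -0.42  0.67  0.26]
C
[ 0.449 -0.185  0.3  ] 20 err 236.3 rot 0.125 [-1.2  -0.46  1.51  2.11 -0.32  1.05  0.27]
[ 0.49 -0.08  0.08] 20 err 379.1 rot 0.116 [-1.41 -0.46  1.51  2.38 -0.42  0.67  0.26]
D
[0.6 0.3 0.7] 20 err 47.8 rot 0.112 [-2.42 -0.46  1.51  1.32  0.14  1.03 -0.94]
[0.75 0.1  0.6 ] 20 err 216.8 rot 0.121 [-2.01 -0.46  1.51  1.48 -0.11  1.08 -0.55]
[ 0.75 -0.15  0.5 ] 20 err 325.0 rot 0.127 [-1.63 -0.46  1.51  1.61 -0.25  1.2  -0.2 ]
[ 0.6  -0.2   0.35] 20 err 303.6 rot 0.126 [-1.38 -0.46  1.51  1.91 -0.31  1.1   0.08]
[ 0.449 -0.185  0.25 ] 20 err 270.6 rot 0.124 [-1.2  -0.46  1.51  2.17 -0.33  1.    0.3 ]
[ 0.49 -0.08  0.08] 20 err 379.1 rot 0.116 [-1.41 -0.46  1.51  2.39 -0.42  0.67  0.26]
```

Run:
```python
from sim import *
for q,p,t in D: print((1e3*(fk(q)[0]-p)).round(0),end=' ')
print()
q0=D[-1][0];R=Ro.from_quat(D[-1][2]).as_matrix()
tail=[(.15,.7,.5),(.35,.6,.45),(.55,.35,.4),(.6,.1,.35),(.55,-.15,.3),(.449,-.185,.25),(.49,-.08,.08)]
for nm,h in dict(A=[(.1,.5,.9),(.05,.6,.9),(.1,.7,.75)],B=[(.3,.4,.8),(.3,.6,.8),(.25,.7,.7)],C=[(.4,.3,.7),(.5,.5,.8),(.5,.6,.7)],E=[(.4,.3,.8),(.4,.3,1.0),(.6,.4,.8)]).items():
    print(nm);sim(q0,R,h+tail)
```

```text
[-41.  20.  -1.] [-16.   1.  -7.] [-15.   0.   0.] [-8. -7. 27.] [-12.   6.   0.] [ 2. 14. -6.] [ 1. 12. -4.] [ 0.  5. -3.] [10. -6. -5.] [ 10. -26.  -3.] [  0. -19.  -5.] [-3.  0. -4.] [ 8. 15.  3.] [13. 19.  7.] 
A
[0.1 0.5 0.9] 15 err 0.0 rot 0.0 [-1.01  0.   -0.5   0.9   0.14  1.42 -1.63]
[0.05 0.6  0.9 ] 3 err 0.0 rot 0.0 [-1.35  0.22 -0.57  0.67  0.51  1.52 -1.84]
[0.1  0.7  0.75] 5 err 0.0 rot 0.0 [-1.22  0.28 -0.53  1.05  0.46  1.06 -1.89]
[0.15 0.7  0.5 ] 6 err 0.0 rot 0.0 [-1.29  0.34 -0.27  1.69  0.66  0.37 -2.19]
[0.35 0.6  0.45] 6 err 0.0 rot 0.0 [-0.43  0.43 -0.82  1.83  0.58  0.21 -1.74]
[0.55 0.35 0.4 ] 8 err 0.0 rot 0.0 [ 0.48  0.81 -1.43  1.88  0.68  0.43 -1.26]
[0.6  0.1  0.35] 6 err 0.0 rot 0.0 [ 0.92  1.02 -1.47  1.81  0.43  0.7  -0.61]
[ 0.55 -0.15  0.3 ] 6 err 0.0 rot 0.0 [ 1.3   1.18 -1.47  1.68  0.4   1.06 -0.21]
[ 0.449 -0.185  0.25 ] 3 err 0.0 rot 0.0 [ 1.5   1.23 -1.45  1.87  0.45  1.02 -0.14]
[ 0.49 -0.08  0.08] 5 err 0.0 rot 0.0 [ 1.24  1.39 -1.16  2.    0.69  0.57 -0.26]
B
[0.3 0.4 0.8] 11 err 0.0 rot 0.0 [-1.25 -0.1   0.46  1.31 -0.39  1.21 -0.92]
[0.3
[... 1610 characters left out ...]
 9.2 rot 0.023 [-0.22  0.31  0.16  0.13 -1.    2.05 -1.02]
[0.6 0.4 0.8] 7 err 0.0 rot 0.0 [-0.38  0.44  0.19  0.64 -0.8   1.58 -0.6 ]
[0.15 0.7  0.5 ] 14 err 0.0 rot 0.0 [-1.65  0.34  0.32  1.66 -0.17  0.32 -1.42]
[0.35 0.6  0.45] 6 err 0.0 rot 0.0 [-0.66  0.37 -0.33  1.85 -0.86  0.24 -0.3 ]
[0.55 0.35 0.4 ] 8 err 0.0 rot 0.0 [ 0.19  0.52 -0.61  1.89 -0.9   0.53  0.29]
[0.6  0.1  0.35] 6 err 0.0 rot 0.0 [ 0.61  0.64 -0.54  1.82 -0.73  0.83  0.54]
[ 0.55 -0.15  0.3 ] 6 err 0.0 rot 0.0 [ 0.95  0.77 -0.43  1.67 -0.53  1.14  0.75]
[ 0.449 -0.185  0.25 ] 3 err 0.0 rot 0.0 [ 1.12  0.79 -0.42  1.85 -0.48  1.05  0.94]
[ 0.49 -0.08  0.08] 5 err 0.0 rot 0.0 [ 0.98  1.13 -0.5   1.98 -0.59  0.55  1.09]
```

```bash
python3 - <<'E'
from sim import *
q0=D[-1][0];R=Ro.from_quat(D[-1][2]).as_matrix()
tail=[(.6,.1,.4),(.55,-.15,.35),(.449,-.185,.25),(.49,-.08,.08)]
for nm,h in dict(A=[(.4,.3,.7),(.5,.5,.8),(.55,.4,.6)],B=[(.4,.3,.7),(.5,.5,.8),(.7,.3,.7)],C=[(.4,.3,.7),(.55,.45,.7),(.6,.3,.5)]).items():
    print(nm);sim(q0,R,h+tail)
E
python3 go.py w .4 .3 .7
```

```text
A
[0.4 0.3 0.7] 7 err 0.0 rot 0.0 [-1.48 -0.11  1.08  1.57 -0.6   1.15 -0.42]
[0.5 0.5 0.8] 6 err 0.0 rot 0.0 [-0.98  0.39  0.85  0.84 -1.    1.51 -0.61]
[0.55 0.4  0.6 ] 6 err 0.0 rot 0.0 [-0.69  0.32  0.52  1.48 -1.    1.15 -0.05]
[0.6 0.1 0.4] 9 err 0.0 rot 0.0 [ 0.19  0.51  0.12  1.78 -0.99  1.18  0.7 ]
[ 0.55 -0.15  0.35] 6 err 0.0 rot 0.0 [ 0.58  0.66  0.21  1.64 -0.83  1.45  0.99]
[ 0.449 -0.185  0.25 ] 4 err 0.0 rot 0.0 [ 0.73  0.75  0.23  1.87 -0.79  1.3   1.32]
[ 0.49 -0.08  0.08] 5 err 0.0 rot 0.0 [ 0.76  1.05 -0.1   2.02 -1.    0.8   1.51]
B
[0.4 0.3 0.7] 7 err 0.0 rot 0.0 [-1.48 -0.11  1.08  1.57 -0.6   1.15 -0.42]
[0.5 0.5 0.8] 6 err 0.0 rot 0.0 [-0.98  0.39  0.85  0.84 -1.    1.51 -0.61]
[0.7 0.3 0.7] 7 err 0.0 rot 0.0 [-0.25  0.54  0.37  0.79 -1.    1.58 -0.25]
[0.6 0.1 0.4] 9 err 0.0 rot 0.0 [ 0.19  0.51  0.13  1.78 -1.    1.19  0.71]
[ 0.55 -0.15  0.35] 6 err 0.0 rot 0.0 [ 0.57  0.66  0.22  1.64 -0.83  1.46  0.99]
[ 0.449 -0.185  0.25 ] 4 err 0.0 rot 0.0 [ 0.73  0.75  0.24  1.87 -0.79  1.31  1.32]
[ 0.49 -0.08  0.08] 5 err 0.0 rot 0.0 [ 0.76  1.05 -0.1   2.02 -1.    0.8   1.51]
C
[0.4 0.3 0.7] 7 err 0.0 rot 0.0 [-1.48 -0.11  1.08  1.57 -0.6   1.15 -0.42]
[0.55 0.45 0.7 ] 5 err 0.0 rot 0.0 [-0.86  0.36  0.73  1.15 -1.    1.35 -0.32]
[0.6 0.3 0.5] 6 err 0.0 rot 0.0 [-0.19  0.39  0.13  1.63 -1.    1.06  0.26]
[0.6 0.1 0.4] 5 err 0.0 rot 0.0 [ 0.21  0.51  0.09  1.78 -0.98  1.17  0.7 ]
[ 0.55 -0.15  0.35] 6 err 0.0 rot 0.0 [ 0.59  0.66  0.18  1.64 -0.81  1.44  0.97]
[ 0.449 -0.185  0.25 ] 4 err 0.0 rot 0.0 [ 0.75  0.75  0.2   1.87 -0.78  1.29  1.3 ]
[ 0.49 -0.08  0.08] 5 err 0.0 rot 0.0 [ 0.76  1.05 -0.1   2.02 -1.    0.8   1.51]
tool delta mm [317.1 -32.6  69. ] norm 326.2 target [0.4 0.3 0.7]
```

Call:
send_rows:
  series:
    - {"grip": 0,"dx": 45,"dy": -5,"dz": 10,"turn": 0}
    - {"grip": 0,"dx": 45,"dy": -5,"dz": 10,"turn": 0}
    - {"grip": 0,"dx": 45,"dy": -5,"dz": 10,"turn": 0}
    - {"grip": 0,"dx": 45,"dy": -5,"dz": 10,"turn": 0}
    - {"grip": 0,"dx": 45,"dy": -5,"dz": 10,"turn": 0}
    - {"grip": 0,"dx": 45,"dy": -5,"dz": 10,"turn": 0}
    - {"grip": 0,"dx": 45,"dy": -3,"dz": 10,"turn": 0}

```text
clock: 10.0
tool_pos: [0.4, 0.3013, 0.7001]
eef_rot: [0.694, 0.595, 0.329, -0.235]
contact_force: [0.9, -0.1, 0.6]
opening: 0.004
```

```bash
python3 st.py;python3 go.py w .5 .5 .8
```

```text
t 10.0 p [0.4    0.3013 0.7001] q [-1.424 -0.066  1.031  1.57  -0.658  1.143 -0.395] F [ 0.9  -0.06  0.58] op 0.0035108817213133975
x [0.074 0.671 0.737] y [ 0.981 -0.181  0.066] z [ 0.177  0.719 -0.672]
inc mm [268.2 268.8 700.1] incx [0.655 0.166 0.737] incy [ 0.175 -0.982  0.066] incz [ 0.735  0.086 -0.672] Finc [ 0.26 -0.87  0.58]
tool delta mm [214.5  68.8  93.4] norm 243.8 target [0.5 0.5 0.8]
```

```bash
python3 go.py w .55 .45 .7
python3 - <<'E'
from sim import *
q0=np.array([-1.424,-.066,1.031,1.57,-.658,1.143,-.395]);R=fk(q0)[1]
sim(q0,R,[(.55,.45,.7),(.6,.3,.5),(.6,.1,.4),(.55,-.15,.35),(.449,-.185,.25)])
for a,b in (((.55,.45,.7),(.6,.3,.5)),((.6,.3,.5),(.6,.1,.4)),((.6,.1,.4),(.55,-.15,.35)),((.55,-.15,.35),(.449,-.185,.25))):
    print((R.T@(np.array(b)-a)*1e3).round(0))
E
```

```text
tool delta mm [110.9 120.4 133.5] norm 211.2 target [0.55 0.45 0.7 ]
[0.55 0.45 0.7 ] 5 err 0.0 rot 0.0 [-0.86  0.36  0.73  1.15 -1.    1.35 -0.32]
[0.6 0.3 0.5] 6 err 0.0 rot 0.0 [-0.19  0.39  0.13  1.63 -1.    1.06  0.26]
[0.6 0.1 0.4] 5 err 0.0 rot 0.0 [ 0.21  0.51  0.09  1.78 -0.98  1.17  0.7 ]
[ 0.55 -0.15  0.35] 6 err 0.0 rot 0.0 [ 0.59  0.66  0.18  1.64 -0.81  1.44  0.98]
[ 0.449 -0.185  0.25 ] 4 err 0.0 rot 0.0 [ 0.75  0.75  0.2   1.87 -0.77  1.29  1.3 ]
[-244.   63.   36.]
[-208.   29.  -76.]
[-208.   -7. -155.]
[-105.  -99.   24.]
```

Call:
send_rows:
  series:
    - {"grip": 0,"dx": 22,"dy": 24,"dz": 27,"turn": 0}
    - {"grip": 0,"dx": 22,"dy": 24,"dz": 27,"turn": 0}
    - {"grip": 0,"dx": 22,"dy": 24,"dz": 27,"turn": 0}
    - {"grip": 0,"dx": 22,"dy": 24,"dz": 27,"turn": 0}
    - {"grip": 0,"dx": 22,"dy": 24,"dz": 26,"turn": 0}
    - {"grip": 0,"dx": -40,"dy": 10,"dz": 6,"turn": 0}
    - {"grip": 0,"dx": -40,"dy": 10,"dz": 6,"turn": 0}
    - {"grip": 0,"dx": -40,"dy": 10,"dz": 6,"turn": 0}
    - {"grip": 0,"dx": -41,"dy": 11,"dz": 6,"turn": 0}
    - {"grip": 0,"dx": -41,"dy": 11,"dz": 6,"turn": 0}
    - {"grip": 0,"dx": -41,"dy": 11,"dz": 6,"turn": 0}

```text
clock: 11.1
tool_pos: [0.596, 0.2957, 0.498]
eef_rot: [0.694, 0.596, 0.329, -0.234]
contact_force: [0.1, 1.1, -0.5]
opening: 0.008
```

```bash
python3 st.py;python3 go.py w .6 .1 .4
```

```text
t 11.1 p [0.596  0.2957 0.498 ] q [-0.263  0.416  0.1    1.593 -0.991  0.997  0.183] F [ 0.12  1.06 -0.45] op 0.0077228331818138575
x [0.072 0.673 0.736] y [ 0.981 -0.18   0.068] z [ 0.178  0.717 -0.674]
inc mm [331.8  83.2 498. ] incx [0.656 0.169 0.736] incy [ 0.177 -0.982  0.068] incz [ 0.734  0.085 -0.674] Finc [ 1.03  0.26 -0.45]
tool delta mm [-203.6   32.4  -73.6] norm 218.9 target [0.6 0.1 0.4]
```

Call:
send_rows:
  series:
    - {"grip": 0,"dx": -41,"dy": 6,"dz": -15,"turn": 0}
    - {"grip": 0,"dx": -41,"dy": 6,"dz": -15,"turn": 0}
    - {"grip": 0,"dx": -41,"dy": 6,"dz": -15,"turn": 0}
    - {"grip": 0,"dx": -41,"dy": 6,"dz": -15,"turn": 0}
    - {"grip": 0,"dx": -40,"dy": 6,"dz": -15,"turn": 0}
    - {"grip": 0,"dx": -35,"dy": -1,"dz": -26,"turn": 0}
    - {"grip": 0,"dx": -35,"dy": -1,"dz": -26,"turn": 0}
    - {"grip": 0,"dx": -35,"dy": -1,"dz": -26,"turn": 0}
    - {"grip": 0,"dx": -35,"dy": -1,"dz": -26,"turn": 0}
    - {"grip": 0,"dx": -35,"dy": -1,"dz": -26,"turn": 0}
    - {"grip": 0,"dx": -34,"dy": -1,"dz": -26,"turn": 0}

```text
clock: 12.2
tool_pos: [0.5478, -0.153, 0.3516]
eef_rot: [0.694, 0.596, 0.328, -0.234]
contact_force: [-0.1, -0.3, -0.1]
opening: 0.005
```

```bash
python3 st.py;python3 go.py i -170 47 200
python3 - <<'E'
from plant import *
import cv2,numpy as np
for n in ["scene","wrist"]:
    p=snapshot(n); cv2.imwrite(f"pics/{n}1.png",p["img"][:,:,::-1]); np.savez(f"pics/{n}1.npz",**p)
    for r in regions_of(p,"tab")[:3]: print(n,r["score"],r["extent"])
E
```

```text
t 12.2 p [ 0.5478 -0.153   0.3516] q [ 0.557  0.678  0.067  1.568 -0.82   1.374  0.837] F [-0.06 -0.31 -0.06] op 0.004698649226606428
x [0.074 0.674 0.735] y [ 0.981 -0.18   0.067] z [ 0.177  0.717 -0.675]
inc mm [-105.3  -29.2  351.6] incx [0.657 0.168 0.735] incy [ 0.176 -0.982  0.067] incz [ 0.733  0.086 -0.675] Finc [-0.31 -0.05 -0.06]
tool delta mm [-141.2  -96.4   61.4] norm 181.7 target [ 0.454 -0.187  0.2  ]
scene 0.38 [260.9, 184.6, 273.6, 195.0]
wrist 0.67 [197.4, 226.7, 210.4, 256.9]
wrist 0.24 [210.7, 71.4, 235.4, 111.4]
```

View pics/wrist1.png

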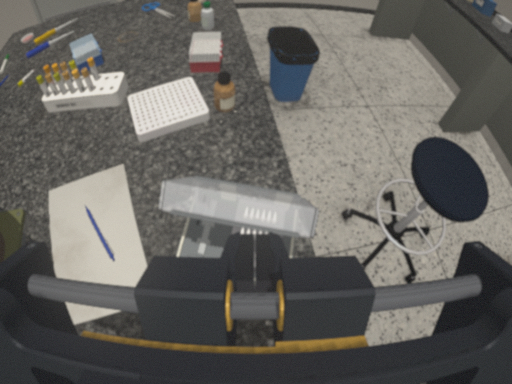

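View pics/scene1.png

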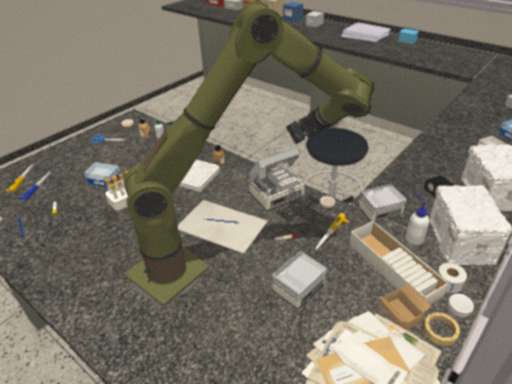

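```bash
cat >> h.py <<'E'
def wcloud(p):
    F=f(p);d=p["depth"];v,u=np.mgrid[:384,:512];a=u-p["cx"];b=v-p["cy"];r=np.hypot(a,b)+1e-9;th=r/F
    k=np.tan(th)/r*d
    return (np.stack([a*k,b*k,d],-1)-p["t"])@p["R"]
def wproj(p,X):
    c=np.asarray(X)@p["R"].T+p["t"];F=f(p);rr=np.hypot(c[...,0],c[...,1])+1e-12;th=np.arctan2(rr,c[...,2])
    return np.stack([p["cx"]+F*th*c[...,0]/rr,p["cy"]+F*th*c[...,1]/rr],-1)
def incf(W,q):
    c,s=np.cos(q[2]),np.sin(q[2]);return np.stack([(W[...,0]-q[0])*c+(W[...,1]-q[1])*s,-(W[...,0]-q[0])*s+(W[...,1]-q[1])*c,W[...,2]],-1)
def incw(X,q):
    X=np.asarray(X);c,s=np.cos(q[2]),np.sin(q[2]);return np.stack([q[0]+c*X[...,0]-s*X[...,1],q[1]+s*X[...,0]+c*X[...,1],X[...,2]],-1)
E
cat > ov.py <<'E'
import sys
from h import *
n=sys.argv[1];r0,r1,c0,c1,k=map(int,sys.argv[2:7])
p=load(n);q=np.load("pose.npy")
if len(sys.argv)>7: q=q+np.array(list(map(float,sys.argv[7:10])))
B=lambda *a:[(a[i],a[(i+1)%len(a)]) for i in range(len(a))]
segs=B((-.065,-.092,0),(-.065,.092,0),(.079,.092,0),(.079,-.092,0))+B((-.059,-.09,.068),(-.059,.09,.068),(.074,.09,.068),(.074,-.09,.068))
segs+=B((-.052,.039,.066),(-.052,.039,.095),(-.052,.065,.095),(-.052,.065,.066))
segs+=B((-.046,-.066,.088),(-.046,.01,.088),(.062,.01,.088),(.062,-.066,.088))
al=.96;L=lambda l,y,dn:(.072-(l*np.cos(al)+dn*np.sin(al)),y,.1+l*np.sin(al)-dn*np.cos(al))
segs+=B(L(.147,-.075,.03),L(.147,.075,.03))+B(L(.139,-.0925,0),L(.139,.0925,0),L(0,.0925,0),L(0,-.0925,0))
pr=wproj if 'wrist' in n else proj
a=np.ascontiguousarray(cv2.resize(p["img"][r0:r1,c0:c1],(0,0),fx=k,fy=k,interpolation=cv2.INTER_CUBIC)[:,:,::-1])
for A,Bb in segs:
    t=np.linspace(0,1,20)[:,None];X=np.array(A)*(1-t)+np.array(Bb)*t
    uv=((pr(p,incw(X,q))-[c0,r0]+.5)*k).astype(np.int32)
    cv2.polylines(a,[uv],False,(0,0,255),1)
cv2.imwrite(sys.argv[10] if len(sys.argv)>10 else "pics/ov.png",a)
E
python3 ov.py wrist1 160 270 140 330 4 0 0 0 pics/ovw1.png
python3 - <<'E'
from h import *
p=load("wrist1");q=np.load("pose.npy");W=incf(wcloud(p),q)
for v in range(225,262,4): print(v,[tuple((1e3*W[v,u]).round(0).astype(int)) for u in range(186,222,5)])
E
```

```text
225 [(np.int64(5), np.int64(82), np.int64(67)), (np.int64(8), np.int64(75), np.int64(63)), (np.int64(10), np.int64(67), np.int64(62)), (np.int64(12), np.int64(59), np.int64(63)), (np.int64(12), np.int64(51), np.int64(66)), (np.int64(12), np.int64(42), np.int64(69)), (np.int64(17), np.int64(36), np.int64(62)), (np.int64(-40), np.int64(10), np.int64(202))]
229 [(np.int64(-2), np.int64(81), np.int64(67)), (np.int64(1), np.int64(74), np.int64(63)), (np.int64(3), np.int64(66), np.int64(62)), (np.int64(5), np.int64(58), np.int64(62)), (np.int64(4), np.int64(49), np.int64(68)), (np.int64(8), np.int64(42), np.int64(63)), (np.int64(10), np.int64(34), np.int64(61)), (np.int64(12), np.int64(26), np.int64(60))]
233 [(np.int64(-6), np.int64(80), np.int64(61)), (np.int64(-5), np.int64(72), np.int64(61)), (np.int64(-3), np.int64(64), np.int64(62)), (np.int64(-2), np.int64(56), np.int64(61)), (np.int64(-2), np.int64(47), np.int64(68)), (np.int64(1), np.int64(40), np.int64(64)), (np.int64(3), np.int64(32), np.int64(62)), (np.int64(5), np.int64(25), np.int64(63))]
237 [(np.int64(-14), np.int64(78), np
[... 1865 characters left out ...]
4(-12), np.int64(421)), (np.int64(-142), np.int64(-13), np.int64(420)), (np.int64(-142), np.int64(-15), np.int64(420)), (np.int64(-142), np.int64(-17), np.int64(421)), (np.int64(-141), np.int64(-18), np.int64(420)), (np.int64(-141), np.int64(-19), np.int64(421)), (np.int64(-127), np.int64(-16), np.int64(375))]
261 [(np.int64(-144), np.int64(-11), np.int64(421)), (np.int64(-144), np.int64(-13), np.int64(421)), (np.int64(-144), np.int64(-14), np.int64(422)), (np.int64(-144), np.int64(-16), np.int64(422)), (np.int64(-143), np.int64(-17), np.int64(422)), (np.int64(-143), np.int64(-19), np.int64(423)), (np.int64(-143), np.int64(-20), np.int64(422)), (np.int64(-142), np.int64(-21), np.int64(422))]
```

View pics/ovw1.png

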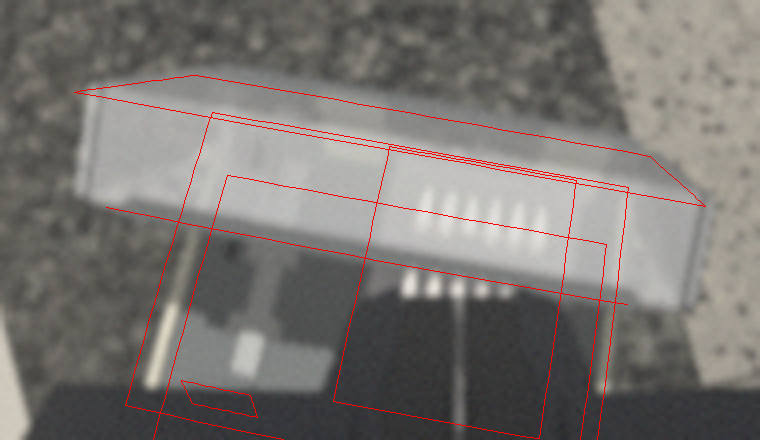

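```bash
python3 st.py; python3 go.py i -140 48 156
python3 - <<'E'
from h import *
t=load("top0");q=np.load("pose.npy");W=cloud(t)
for n,(u,v) in dict(petri=(320,143),pip1=(352,165),pip2=(355,212),tube=(319,224),cap=(324,217)).items(): print(n,W[v,u].round(3),(incf(W[v,u],q)*1e3).round(0))
E
```

```text
t 12.4 p [ 0.5483 -0.1522  0.3518] q [ 0.556  0.678  0.067  1.569 -0.822  1.373  0.836] F [0.33 0.94 0.42] op 0.0033578988136507776
x [0.075 0.673 0.736] y [ 0.981 -0.182  0.066] z [ 0.178  0.717 -0.674]
inc mm [-104.3  -29.5  351.8] incx [0.657 0.166 0.736] incy [ 0.174 -0.982  0.066] incz [ 0.734  0.085 -0.674] Finc [1.   0.02 0.42]
tool delta mm [-154.6  -95.3  112.3] norm 213.5 target [ 0.463 -0.158  0.156]
petri [ 0.646 -0.237  0.013] [-150. -151.   13.]
pip1 [ 0.571 -0.339  0.021] [-271. -117.   21.]
pip2 [ 0.419 -0.348  0.009] [-333.   23.    9.]
tube [ 0.38  -0.23   0.014] [-236.  101.   14.]
cap [ 0.402 -0.245  0.02 ] [-243.   75.   20.]
```

Call:
send_rows:
  series:
    - {"grip": 0,"dx": -31,"dy": -19,"dz": 22,"turn": 0}
    - {"grip": 0,"dx": -31,"dy": -19,"dz": 22,"turn": 0}
    - {"grip": 0,"dx": -31,"dy": -19,"dz": 22,"turn": 0}
    - {"grip": 0,"dx": -31,"dy": -19,"dz": 23,"turn": 0}
    - {"grip": 0,"dx": -31,"dy": -19,"dz": 23,"turn": 0}
    - {"grip": 0,"dx": 0,"dy": 0,"dz": 0,"turn": 0.09}

```text
clock: 13.0
tool_pos: [0.4605, -0.156, 0.153]
eef_rot: [0.721, 0.562, 0.316, -0.253]
contact_force: [-0.8, 0.5, 0.8]
opening: 0.005
```

```bash
python3 - <<'E'
from plant import *
import cv2,numpy as np
for n in ["scene","wrist"]:
    p=snapshot(n); cv2.imwrite(f"pics/{n}2.png",p["img"][:,:,::-1]); np.savez(f"pics/{n}2.npz",**p)
E
python3 st.py; python3 go.py i -75 48 96
python3 ov.py wrist2 100 260 100 400 2 0 0 0 pics/ovw2.png
python3 ov.py scene2 100 230 230 380 4 0 0 0 pics/ovs2.png
```

```text
t 13.1 p [ 0.4638 -0.1563  0.1561] q [ 0.668  0.899  0.027  1.884 -0.91   1.043  1.204] F [ 0.36  0.15 -0.31] op 0.0032797331571761913
x [0.161 0.653 0.74 ] y [ 0.971 -0.238 -0.001] z [ 0.176  0.719 -0.672]
inc mm [-137.8   48.2  156.1] incx [0.668 0.078 0.74 ] incy [ 0.118 -0.993 -0.001] incz [ 0.735  0.088 -0.672] Finc [ 0.27 -0.28 -0.31]
tool delta mm [-2.6  7.7 86.5] norm 86.9 target [ 0.486 -0.098  0.096]
```

View pics/ovw2.png

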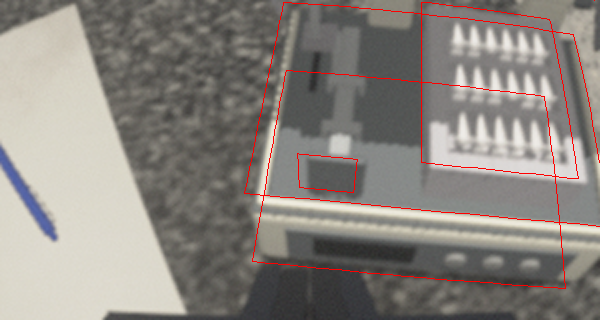

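View pics/ovs2.png

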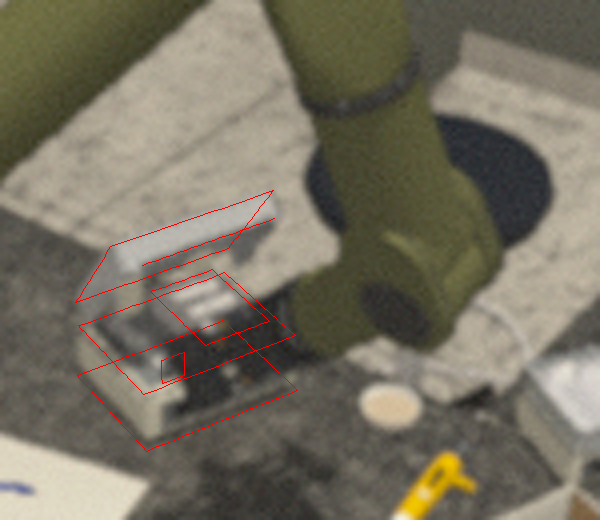

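```bash
python3 - <<'E'
from h import *
p=load("wrist2");q=np.load("pose.npy");W=incf(wcloud(p),q)*1e3
for v in range(176,212,2): print(v,[tuple(int(a) for a in W[v,u].round(0)) for u in range(248,290,5)])
for v in (140,160,175): 
    print(v,[tuple(int(a) for a in W[v,u].round(0)) for u in range(220,250,2)])
E
python3 - <<'E'
import cv2
a=cv2.imread("pics/wrist2.png")[165:260,200:330]
cv2.imwrite("pics/w2z.png",cv2.resize(a,(0,0),fx=6,fy=6,interpolation=cv2.INTER_CUBIC))
E
```

```text
176 [(-30, 69, 62), (-29, 64, 62), (-29, 59, 62), (-28, 54, 62), (-31, 49, 67), (-31, 44, 68), (-27, 39, 62), (-27, 34, 63), (-25, 29, 62)]
178 [(-32, 69, 62), (-53, 61, 94), (-53, 56, 96), (-52, 52, 95), (-51, 48, 94), (-51, 44, 95), (-29, 39, 62), (-28, 34, 62), (-28, 29, 62)]
180 [(-35, 68, 62), (-54, 61, 93), (-55, 56, 95), (-54, 52, 95), (-54, 48, 95), (-53, 43, 95), (-53, 39, 95), (-30, 34, 61), (-31, 29, 63)]
182 [(-37, 68, 63), (-54, 61, 90), (-193, 42, 311), (-55, 52, 92), (-55, 48, 93), (-54, 43, 93), (-54, 39, 93), (-34, 34, 63), (-33, 29, 62)]
184 [(-39, 68, 62), (-53, 61, 85), (-55, 56, 89), (-54, 52, 89), (-54, 47, 89), (-54, 43, 90), (-54, 39, 91), (-36, 33, 62), (-35, 28, 62)]
186 [(-41, 68, 61), (-53, 61, 82), (-55, 56, 85), (-54, 52, 85), (-54, 47, 85), (-54, 43, 87), (-55, 39, 88), (-38, 33, 62), (-37, 28, 62)]
188 [(-44, 67, 63), (-53, 61, 78), (-55, 56, 82), (-55, 52, 83), (-55, 47, 83), (-55, 43, 85), (-54, 38, 84), (-40, 33, 61), (-39, 28, 61)]
190 [(-46, 67, 62), (-53, 61, 74), (-54, 56, 78), (-55, 52, 79), (-55, 47, 81), (-54, 43, 80), (-54, 38, 81), (-42, 33
[... 1385 characters left out ...]
36, 62), (-64, 31, 61), (-64, 27, 62)]
140 [(66, 122, 0), (66, 119, 0), (67, 116, -1), (68, 114, -2), (67, 111, 0), (68, 108, -1), (68, 105, 0), (67, 102, 1), (66, 99, 2), (16, 86, 62), (11, 83, 69), (12, 81, 67), (17, 79, 62), (17, 77, 62), (17, 75, 62)]
160 [(32, 115, 0), (33, 113, -1), (33, 110, -1), (33, 107, 0), (33, 105, 0), (33, 102, 0), (34, 100, 0), (-11, 86, 62), (-16, 83, 69), (-15, 81, 68), (-11, 80, 62), (-10, 78, 61), (-11, 76, 62), (-11, 74, 63), (-9, 72, 60)]
175 [(9, 111, 0), (9, 109, 0), (9, 106, 0), (10, 104, 0), (10, 101, -1), (10, 99, 0), (-30, 85, 61), (-34, 82, 68), (-34, 80, 68), (-30, 79, 62), (-29, 77, 62), (-29, 75, 62), (-29, 73, 62), (-29, 71, 62), (-29, 69, 63)]
```

View pics/w2z.png

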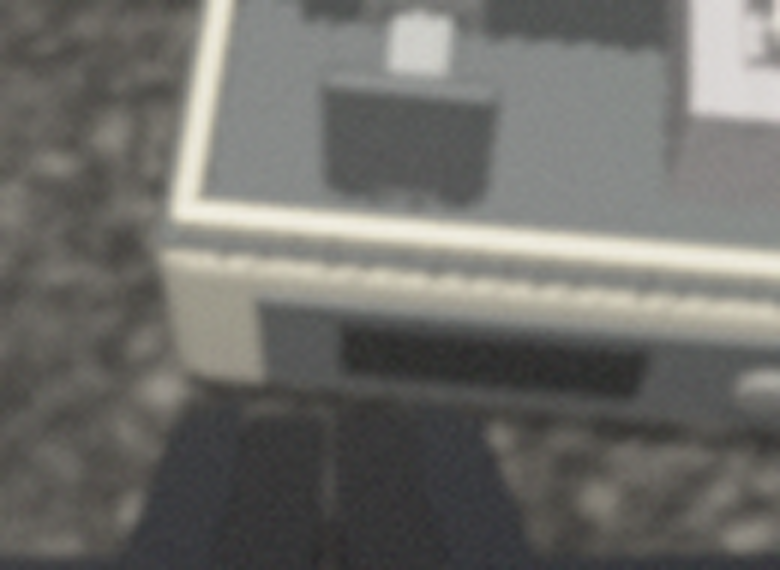

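The wrist view shows the dark tab at picture (267,188). By depth its face is at inc x ≈ -54.5, y 37 to 61 mm in my frame, so I shift the pose by about (-2.3, -3.5) mm and plan the insertion.

```bash
python3 - <<'E'
import numpy as np
q=np.load("pose.npy");c,s=np.cos(q[2]),np.sin(q[2]);d=np.array([-.0023,-.0035])
q[:2]+=[c*d[0]-s*d[1],s*d[0]+c*d[1]];np.save("pose.npy",q);print(q)
E
python3 st.py; python3 go.py i -67 52 89; python3 go.py i -64 52 82
```

```text
[ 0.55983596 -0.04757921  1.21184762]
t 13.1 p [ 0.4638 -0.1563  0.1561] q [ 0.668  0.899  0.027  1.884 -0.91   1.043  1.204] F [ 0.36  0.15 -0.31] op 0.0032797331571761913
x [0.161 0.653 0.74 ] y [ 0.971 -0.238 -0.001] z [ 0.176  0.719 -0.672]
inc mm [-135.5   51.7  156.1] incx [0.668 0.078 0.74 ] incy [ 0.118 -0.993 -0.001] incz [ 0.735  0.088 -0.672] Finc [ 0.27 -0.28 -0.31]
tool delta mm [-4.   7.9 95.5] norm 95.9 target [ 0.488 -0.092  0.089]
tool delta mm [ -7.1   8.2 102.4] norm 103.0 target [ 0.489 -0.089  0.082]
```

Call:
send_rows:
  series:
    - {"grip": 0,"dx": -1,"dy": 1,"dz": 20,"turn": 0}
    - {"grip": 0,"dx": -1,"dy": 2,"dz": 20,"turn": 0}
    - {"grip": 0,"dx": -1,"dy": 2,"dz": 20,"turn": 0}
    - {"grip": 0,"dx": -1,"dy": 2,"dz": 20,"turn": 0}
    - {"grip": 0,"dx": -1,"dy": 1,"dz": 15,"turn": 0}
    - {"grip": 0,"dx": -2,"dy": 0,"dz": 7,"turn": 0}
    - {"grip": 0,"dx": 0,"dy": 0,"dz": 0,"turn": 0}

```text
clock: 13.8
tool_pos: [0.4891, -0.0906, 0.083]
eef_rot: [0.719, 0.565, 0.319, -0.249]
contact_force: [-0.1, -0.3, 0.5]
opening: 0.007
```

```bash
python3 - <<'E'
from plant import *
import cv2,numpy as np
for n in ["wrist"]:
    p=snapshot(n); cv2.imwrite(f"pics/{n}3.png",p["img"][:,:,::-1]); np.savez(f"pics/{n}3.npz",**p)
a=p["img"][130:330,150:380,::-1]
cv2.imwrite("pics/w3z.png",cv2.resize(a,(0,0),fx=3,fy=3,interpolation=cv2.INTER_CUBIC))
E
python3 st.py
```

```text
t 13.85 p [ 0.4891 -0.0914  0.0831] q [ 0.686  1.022 -0.21   1.945 -0.979  0.754  1.23 ] F [ 0.51 -0.39 -0.51] op 0.006730637493428627
x [0.16  0.654 0.739] y [ 0.971 -0.239  0.002] z [ 0.178  0.717 -0.673]
inc mm [-65.9  50.9  83.1] incx [0.669 0.08  0.739] incy [ 0.117 -0.993  0.002] incz [ 0.734  0.085 -0.673] Finc [-0.19 -0.61 -0.51]
```

View pics/w3z.png

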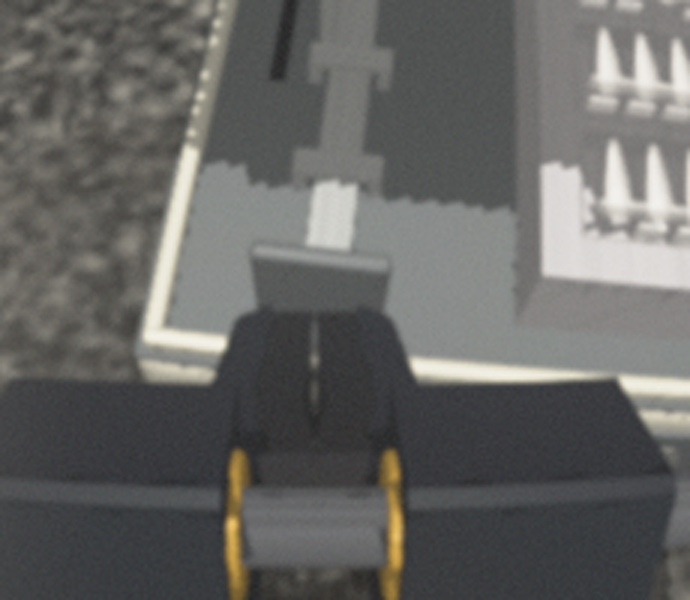

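Call:
send_rows:
  series:
    - {"grip": 0,"dx": -1.5,"dy": 0,"dz": 1.3,"turn": 0}
    - {"grip": 0,"dx": 1.5,"dy": 0.3,"dz": 1.6,"turn": 0}
    - {"grip": 0,"dx": 1.5,"dy": 0.3,"dz": 1.6,"turn": 0}
    - {"grip": 0,"dx": 1.5,"dy": 0.3,"dz": 1.6,"turn": 0}
    - {"grip": 0,"dx": 1.5,"dy": 0.3,"dz": 1.6,"turn": 0}
    - {"grip": 0,"dx": 1.5,"dy": 0.2,"dz": 1.6,"turn": 0}
    - {"grip": 0,"dx": 1.5,"dy": 0.2,"dz": 1.6,"turn": 0}

```text
clock: 14.55
tool_pos: [0.4933, -0.0797, 0.0806]
eef_rot: [0.721, 0.563, 0.318, -0.249]
contact_force: [0.0, -1.4, 0.4]
opening: 0.008
```

```bash
python3 st.py
```

```text
t 14.55 p [ 0.4933 -0.0797  0.0806] q [ 0.689  1.028 -0.252  1.954 -0.981  0.712  1.214] F [ 0.02 -1.41  0.4 ] op 0.007842518364469432
x [0.162 0.654 0.739] y [ 0.97  -0.242  0.   ] z [ 0.179  0.717 -0.674]
inc mm [-53.5  51.   80.6] incx [0.669 0.078 0.739] incy [ 0.115 -0.993  0.   ] incz [ 0.734  0.085 -0.674] Finc [-1.31 -0.52  0.4 ]
```

Call:
send_rows:
  series:
    - {"grip": 0,"dx": 1.4,"dy": 0.2,"dz": 1.5,"turn": 0}
    - {"grip": 0,"dx": 1.4,"dy": 0.2,"dz": 1.5,"turn": 0}
    - {"grip": 0,"dx": 0,"dy": 0,"dz": 0,"turn": 0}

```text
clock: 14.85
tool_pos: [0.4947, -0.0756, 0.0805]
eef_rot: [0.721, 0.564, 0.318, -0.249]
contact_force: [-0.1, -2.6, 1.1]
opening: 0.007
```

```bash
python3 - <<'E'
from plant import *
import cv2,numpy as np
p=snapshot("wrist"); a=p["img"][130:330,150:380,::-1]
cv2.imwrite("pics/w4z.png",cv2.resize(a,(0,0),fx=3,fy=3,interpolation=cv2.INTER_CUBIC))
E
python3 st.py
```

```text
t 14.9 p [ 0.4947 -0.0757  0.0805] q [ 0.689  1.029 -0.264  1.957 -0.982  0.701  1.208] F [-0.66 -2.56  0.68] op 0.0015812572765218607
x [0.162 0.654 0.739] y [ 0.97  -0.241  0.   ] z [ 0.178  0.717 -0.674]
inc mm [-49.2  51.1  80.5] incx [0.669 0.078 0.739] incy [ 0.115 -0.993  0.   ] incz [ 0.734  0.085 -0.674] Finc [-2.63 -0.29  0.68]
```

View pics/w4z.png

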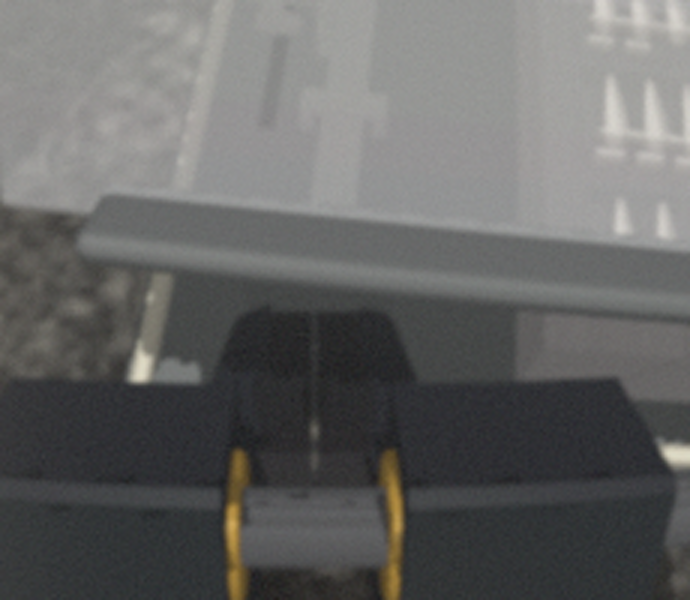

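The hood has let go; the picture shows the lip falling towards the finger, at crop (330,250). I hold still so the finger catches it.

Call:
send_rows:
  series:
    - {"grip": 0,"dx": 0,"dy": 0,"dz": 0,"turn": 0}
    - {"grip": 0,"dx": 0,"dy": 0,"dz": 0,"turn": 0}
    - {"grip": 0,"dx": 0,"dy": 0,"dz": 0,"turn": 0}
    - {"grip": 0,"dx": 0,"dy": 0,"dz": 0,"turn": 0}
    - {"grip": 0,"dx": 0,"dy": 0,"dz": 0,"turn": 0}
    - {"grip": 0,"dx": 0,"dy": 0,"dz": 0,"turn": 0}

```text
clock: 15.5
tool_pos: [0.4947, -0.0756, 0.0807]
eef_rot: [0.721, 0.564, 0.318, -0.249]
contact_force: [-0.4, -2.4, 0.6]
opening: 0.006
```

```bash
python3 - <<'E'
from plant import *
import cv2,numpy as np
p=snapshot("wrist");np.savez("pics/wrist5.npz",**p); a=p["img"][130:330,150:380,::-1]
cv2.imwrite("pics/w5z.png",cv2.resize(a,(0,0),fx=3,fy=3,interpolation=cv2.INTER_CUBIC))
E
python3 st.py; python3 go.py i -65 52 81;python3 go.py i -75 52 58
```

```text
t 15.55 p [ 0.4947 -0.0756  0.0807] q [ 0.689  1.029 -0.264  1.957 -0.982  0.701  1.209] F [-0.88 -3.71  0.11] op 0.0028168338950406917
x [0.162 0.654 0.739] y [ 0.971 -0.241  0.   ] z [ 0.178  0.717 -0.673]
inc mm [-49.1  51.2  80.7] incx [0.669 0.078 0.739] incy [ 0.115 -0.993  0.   ] incz [ 0.734  0.085 -0.673] Finc [-3.79 -0.48  0.11]
tool delta mm [-10.3  -2.6 -11.8] norm 15.9 target [ 0.488 -0.09   0.081]
tool delta mm [-34.   -3.8  -3.7] norm 34.4 target [ 0.485 -0.1    0.058]
```

View pics/w5z.png

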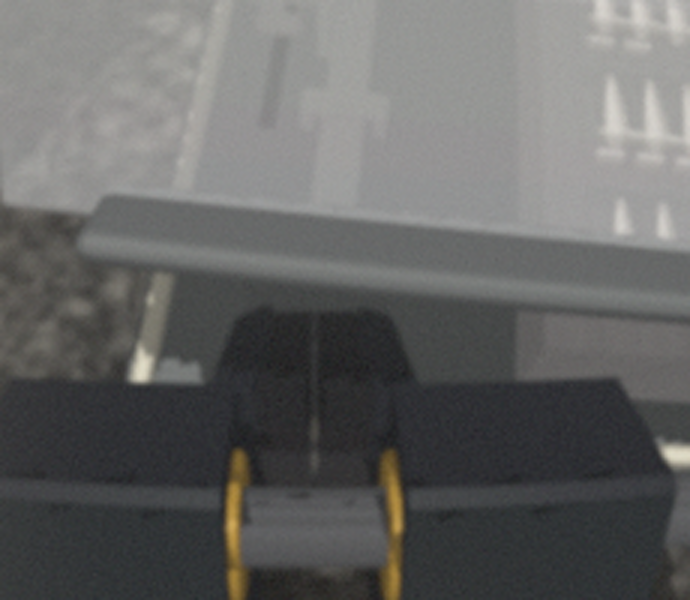

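```bash
python3 - <<'E'
from h import *
p=load("wrist5");q=np.load("pose.npy");W=incf(wcloud(p),q)*1e3
for v in range(190,245,3): print(v,[tuple(int(a) for a in W[v,u].round(0)) for u in (190,210,230,240,255,270,290,310,340)])
E
python3 - <<'E'
from plant import *
import cv2,numpy as np
p=snapshot("scene");np.savez("pics/scene5.npz",**p); a=p["img"][130:220,230:330,::-1]
cv2.imwrite("pics/s5z.png",cv2.resize(a,(0,0),fx=6,fy=6,interpolation=cv2.INTER_CUBIC))
E
```

```text
190 [(-57, 72, 152), (-56, 65, 153), (-56, 58, 153), (-56, 55, 154), (-56, 50, 155), (-55, 45, 154), (-55, 39, 156), (-55, 33, 156), (-55, 23, 158)]
193 [(-58, 72, 151), (-57, 65, 152), (-57, 58, 153), (-57, 55, 154), (-56, 50, 154), (-56, 45, 153), (-56, 39, 155), (-55, 33, 155), (-54, 23, 156)]
196 [(-58, 72, 151), (-57, 65, 150), (-57, 58, 152), (-57, 55, 153), (-56, 50, 151), (-57, 45, 154), (-56, 39, 154), (-56, 32, 154), (-55, 22, 155)]
199 [(-60, 71, 152), (-60, 64, 153), (-58, 58, 150), (-58, 55, 151), (-57, 50, 151), (-57, 45, 153), (-56, 39, 152), (-56, 32, 153), (-56, 22, 154)]
202 [(-62, 70, 155), (-61, 64, 153), (-59, 58, 152), (-59, 55, 151), (-58, 50, 151), (-58, 45, 152), (-57, 39, 152), (-57, 32, 153), (-56, 22, 153)]
205 [(-64, 70, 154), (-63, 64, 154), (-61, 58, 153), (-61, 54, 153), (-60, 50, 153), (-59, 45, 152), (-58, 38, 151), (-58, 32, 152), (-57, 22, 152)]
208 [(-65, 70, 155), (-64, 63, 155), (-63, 57, 155), (-62, 54, 154), (-61, 50, 152), (-61, 45, 153), (-59, 38, 152), (-58, 32, 151), (-58, 22, 152)]
211 [(-66, 70, 155), (-66, 63, 156), (-64, 57, 154), (-64
[... 968 characters left out ...]
)]
232 [(-14, 111, 1), (-35, 81, 62), (-34, 69, 62), (-42, 60, 85), (-42, 52, 87), (-42, 44, 89), (-29, 31, 62), (-28, 18, 63), (-68, 23, 155)]
235 [(-16, 111, -1), (-38, 81, 63), (-48, 64, 93), (-42, 60, 80), (-44, 51, 87), (-44, 43, 90), (-31, 30, 62), (-30, 18, 62), (-40, 5, 88)]
238 [(-19, 111, 0), (-39, 80, 62), (-50, 63, 95), (-48, 59, 91), (-47, 51, 91), (-48, 43, 94), (-33, 30, 62), (-32, 17, 62), (-41, 5, 87)]
241 [(-21, 110, 0), (-41, 80, 61), (-53, 63, 97), (-51, 58, 93), (-50, 51, 94), (-50, 43, 97), (-35, 30, 62), (-34, 17, 62), (-43, 5, 89)]
244 [(-24, 109, 0), (-43, 80, 62), (-55, 63, 99), (-53, 58, 96), (-52, 50, 95), (-52, 43, 97), (-38, 30, 63), (-36, 17, 62), (-44, 4, 87)]
```

View pics/s5z.png

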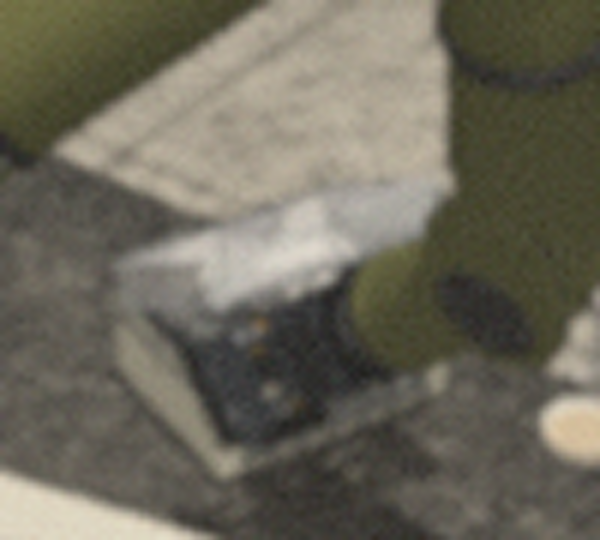

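The lip is at (-68,153) mm, so it rests on the hand's front edge at about 0.55 rad and is being carried. I ease back so it slides onto the finger, which should catch it at about 0.3 rad.

Call:
send_rows:
  series:
    - {"grip": 0,"dx": -0.8,"dy": -0.1,"dz": -0.9,"turn": 0}
    - {"grip": 0,"dx": -0.8,"dy": -0.1,"dz": -0.9,"turn": 0}
    - {"grip": 0,"dx": -0.8,"dy": -0.1,"dz": -0.9,"turn": 0}
    - {"grip": 0,"dx": -0.8,"dy": -0.1,"dz": -0.9,"turn": 0}
    - {"grip": 0,"dx": 0,"dy": 0,"dz": 0,"turn": 0}
    - {"grip": 0,"dx": 0,"dy": 0,"dz": 0,"turn": 0}

```text
clock: 16.2
tool_pos: [0.4929, -0.08, 0.0807]
eef_rot: [0.72, 0.564, 0.318, -0.249]
contact_force: [-0.4, -2.7, -0.7]
opening: 0.007
```

```bash
cat > look.py <<'E'
import sys
from plant import *
from h import *
n=sys.argv[1]
p=snapshot("wrist");np.savez(f"pics/{n}.npz",**p); a=p["img"][130:330,150:380,::-1]
cv2.imwrite(f"pics/{n}.png",cv2.resize(a,(0,0),fx=3,fy=3,interpolation=cv2.INTER_CUBIC))
q=np.load("pose.npy");W=incf(wcloud(p),q)*1e3
for u in (300,320,340):
    w=W[190:260,u]; w=w[(w[:,0]<-62+0)&(w[:,2]>60)&(w[:,2]<190)&(w[:,0]>-90)]
    if len(w): i=w[:,0].argmin(); print("lip front",w[i].round(0), "theta~",round(float(np.arctan2(w[i,2]-102-0,72-w[i,0])+.2013),3))
E
python3 look.py wrist6; python3 st.py
```

```text
lip front [-81.  34. 153.] theta~ 0.521
lip front [-81.  28. 153.] theta~ 0.521
lip front [-81.  22. 154.] theta~ 0.528
t 16.25 p [ 0.4929 -0.0801  0.0807] q [ 0.694  1.029 -0.258  1.954 -0.973  0.709  1.207] F [-0.98 -2.93 -1.46] op 0.006941981224026283
x [0.162 0.654 0.739] y [ 0.971 -0.241  0.   ] z [ 0.178  0.717 -0.673]
inc mm [-53.9  51.2  80.7] incx [0.669 0.078 0.739] incy [ 0.116 -0.993  0.   ] incz [ 0.734  0.085 -0.673] Finc [-3.09 -0.11 -1.46]
```

View pics/wrist6.png

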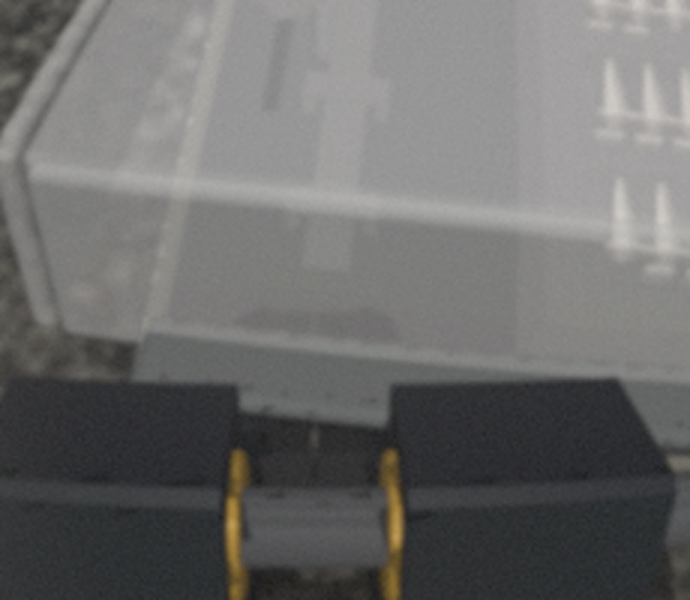

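The hood is now on the finger (lip across it at crop (310,410), Fz about -1.5 N). I lower slowly: back over the coaming, then down and outward.

Call:
send_rows:
  series:
    - {"grip": 0,"dx": -1.2,"dy": -0.2,"dz": -1.4,"turn": 0}
    - {"grip": 0,"dx": -1.2,"dy": -0.2,"dz": -1.4,"turn": 0}
    - {"grip": 0,"dx": -1.2,"dy": -0.2,"dz": -1.4,"turn": 0}
    - {"grip": 0,"dx": -1.2,"dy": -0.2,"dz": -1.4,"turn": 0}
    - {"grip": 0,"dx": -1.2,"dy": -0.2,"dz": -1.4,"turn": 0}
    - {"grip": 0,"dx": -1.2,"dy": -0.2,"dz": -1.4,"turn": 0}
    - {"grip": 0,"dx": -1.5,"dy": 0,"dz": 0.5,"turn": 0}
    - {"grip": 0,"dx": -1.5,"dy": -0.1,"dz": 0.5,"turn": 0}
    - {"grip": 0,"dx": -1.5,"dy": 0,"dz": 0.5,"turn": 0}
    - {"grip": 0,"dx": -1.5,"dy": -0.1,"dz": 0.5,"turn": 0}
    - {"grip": 0,"dx": -1.5,"dy": 0,"dz": 0.5,"turn": 0}
    - {"grip": 0,"dx": 0,"dy": 0,"dz": 0,"turn": 0}

```text
clock: 17.45
tool_pos: [0.4882, -0.0936, 0.0737]
eef_rot: [0.72, 0.564, 0.318, -0.249]
contact_force: [-0.2, -0.9, -1.4]
opening: 0.004
```

```bash
python3 look.py wrist7; python3 st.py; python3 go.py i -75 51 58
python3 - <<'E'
from plant import *
import cv2
p=snapshot("scene"); a=p["img"][130:220,230:330,::-1]
cv2.imwrite("pics/s7z.png",cv2.resize(a,(0,0),fx=6,fy=6,interpolation=cv2.INTER_CUBIC))
E
```

```text
lip front [-78.  29. 100.] theta~ 0.189
lip front [-78.  19.  99.] theta~ 0.181
lip front [-77.   9.  99.] theta~ 0.18
t 17.5 p [ 0.4882 -0.0936  0.0738] q [ 0.711  1.042 -0.244  1.939 -0.953  0.724  1.214] F [-0.5  -0.4  -1.81] op 0.003683240578389864
x [0.162 0.653 0.739] y [ 0.971 -0.241  0.   ] z [ 0.178  0.718 -0.673]
inc mm [-68.2  50.9  73.8] incx [0.669 0.078 0.739] incy [ 0.115 -0.993  0.   ] incz [ 0.734  0.085 -0.673] Finc [-0.55  0.33 -1.81]
tool delta mm [-16.2  -0.9   5.6] norm 17.2 target [ 0.486 -0.1    0.058]
```

View pics/wrist7.png

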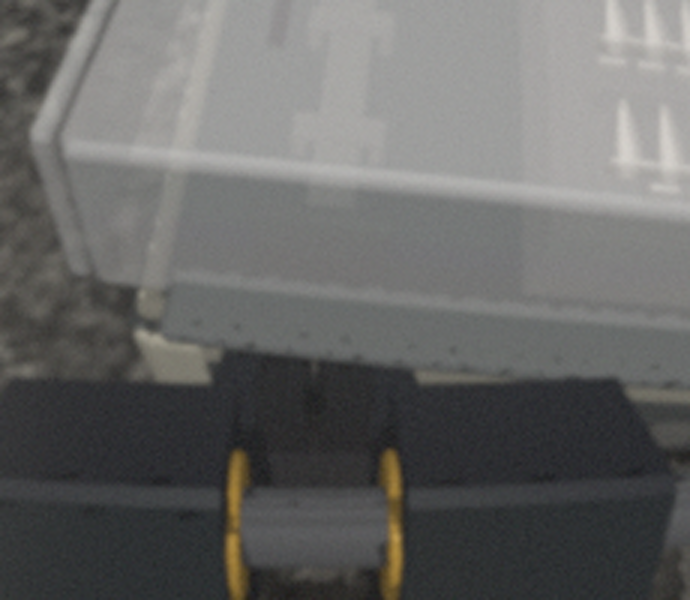

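View pics/s7z.png

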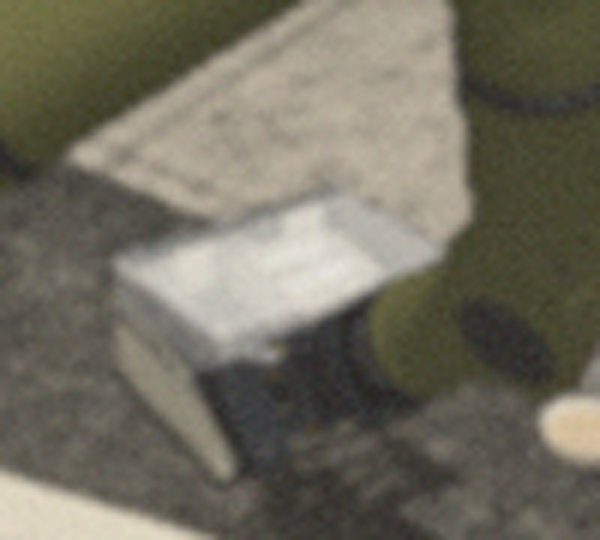

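Call:
send_rows:
  series:
    - {"grip": 0,"dx": -1.4,"dy": -0.1,"dz": 0.4,"turn": 0}
    - {"grip": 0,"dx": -1.4,"dy": -0.1,"dz": 0.4,"turn": 0}
    - {"grip": 0,"dx": -1.4,"dy": -0.1,"dz": 0.4,"turn": 0}
    - {"grip": 0,"dx": -1.4,"dy": -0.1,"dz": 0.4,"turn": 0}
    - {"grip": 0,"dx": -1.4,"dy": -0.1,"dz": 0.4,"turn": 0}
    - {"grip": 0,"dx": -1.4,"dy": -0.1,"dz": 0.4,"turn": 0}
    - {"grip": 0,"dx": -1.4,"dy": 0,"dz": 0.4,"turn": 0}
    - {"grip": 0,"dx": -1.4,"dy": 0,"dz": 0.4,"turn": 0}
    - {"grip": 0,"dx": 0,"dy": 0,"dz": 0,"turn": 0}

```text
clock: 18.45
tool_pos: [0.4864, -0.0985, 0.0633]
eef_rot: [0.72, 0.564, 0.318, -0.249]
contact_force: [-0.2, -0.7, -0.9]
opening: 0.002
```

```bash
python3 look.py wrist8; python3 st.py; python3 go.py i -75 51 58
```

```text
lip front [-77.  28.  84.] theta~ 0.082
lip front [-77.  18.  83.] theta~ 0.076
lip front [-77.   8.  84.] theta~ 0.084
t 18.5 p [ 0.4864 -0.0985  0.0633] q [ 0.72   1.062 -0.243  1.932 -0.95   0.72   1.227] F [ 0.41 -0.63 -0.97] op 0.0008519707216937235
x [0.162 0.654 0.739] y [ 0.971 -0.241  0.   ] z [ 0.178  0.717 -0.673]
inc mm [-73.5  50.9  63.3] incx [0.669 0.078 0.739] incy [ 0.115 -0.993  0.   ] incz [ 0.734  0.085 -0.673] Finc [-0.45 -0.61 -0.97]
tool delta mm [-4.9 -0.3  2.5] norm 5.5 target [ 0.486 -0.1    0.058]
```

View pics/wrist8.png

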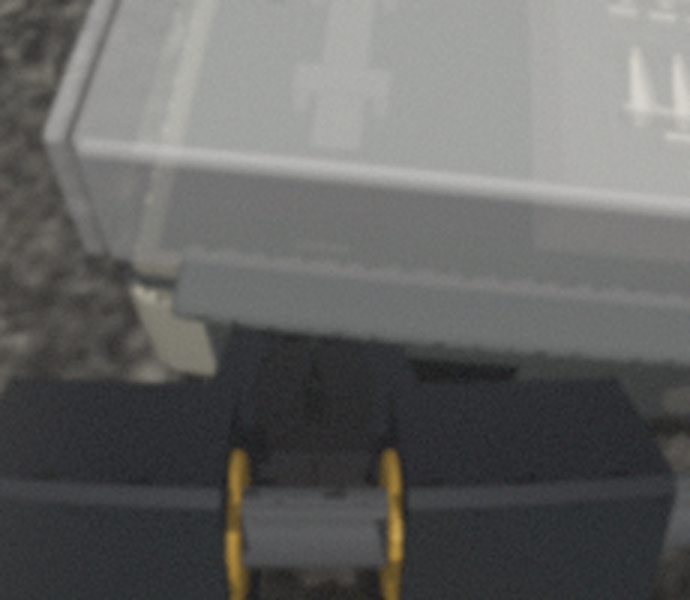

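Call:
send_rows:
  series:
    - {"grip": 0,"dx": -0.8,"dy": 0,"dz": 0.5,"turn": 0}
    - {"grip": 0,"dx": -0.8,"dy": 0,"dz": 0.5,"turn": 0}
    - {"grip": 0,"dx": -0.8,"dy": 0,"dz": 0.5,"turn": 0}
    - {"grip": 0,"dx": -0.8,"dy": 0,"dz": 0.5,"turn": 0}
    - {"grip": 0,"dx": -0.8,"dy": 0,"dz": 0.5,"turn": 0}
    - {"grip": 0,"dx": -0.8,"dy": 0,"dz": 0.5,"turn": 0}
    - {"grip": 0,"dx": -0.8,"dy": 0,"dz": 0.5,"turn": 0}
    - {"grip": 0,"dx": -0.8,"dy": 0,"dz": 0.5,"turn": 0}
    - {"grip": 0,"dx": -0.8,"dy": 0,"dz": 0.5,"turn": 0}
    - {"grip": 0,"dx": -0.8,"dy": 0,"dz": 0.5,"turn": 0}
    - {"grip": 0,"dx": -0.8,"dy": 0,"dz": 0.5,"turn": 0}
    - {"grip": 0,"dx": 0,"dy": 0,"dz": 0,"turn": 0}

```text
clock: 19.7
tool_pos: [0.486, -0.1, 0.0533]
eef_rot: [0.72, 0.564, 0.319, -0.249]
contact_force: [-0.9, -0.1, 0.3]
opening: 0.006
```

```bash
python3 look.py wrist9; python3 st.py; python3 go.py i -90 51 47
```

```text
lip front [-75.  28.  75.] theta~ 0.018
lip front [-75.  18.  72.] theta~ 0.001
lip front [-75.   7.  72.] theta~ 0.002
t 19.75 p [ 0.486  -0.1     0.0534] q [ 0.725  1.081 -0.246  1.925 -0.951  0.71   1.238] F [ 1.02  0.22 -1.39] op 0.006403842136835597
x [0.162 0.653 0.74 ] y [ 0.971 -0.241  0.   ] z [ 0.178  0.718 -0.673]
inc mm [-75.   50.7  53.4] incx [0.668 0.078 0.74 ] incy [ 0.116 -0.993  0.   ] incz [ 0.735  0.085 -0.673] Finc [ 0.56 -0.88 -1.39]
tool delta mm [-14.7  -2.1  -6.7] norm 16.3 target [ 0.48  -0.114  0.047]
```

View pics/wrist9.png

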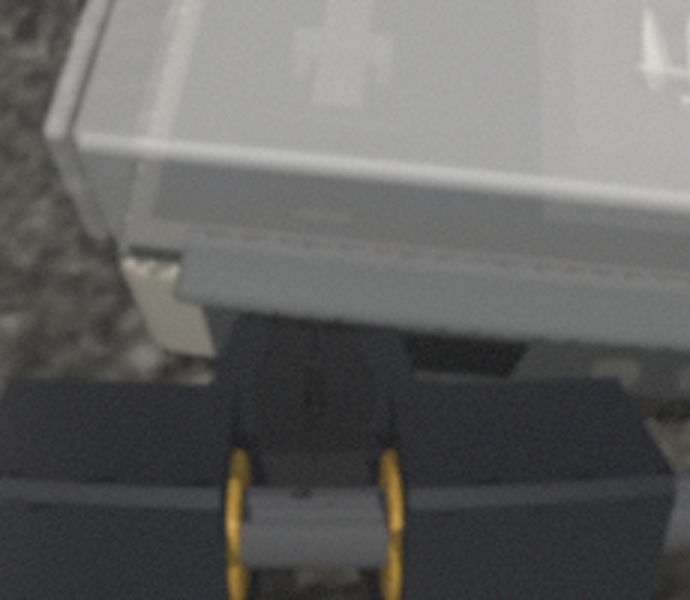

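Call:
send_rows:
  series:
    - {"grip": 0,"dx": -0.7,"dy": 0,"dz": 0.6,"turn": 0}
    - {"grip": 0,"dx": -0.7,"dy": 0,"dz": 0.6,"turn": 0}
    - {"grip": 0,"dx": -0.7,"dy": 0,"dz": 0.6,"turn": 0}
    - {"grip": 0,"dx": -0.7,"dy": 0,"dz": 0.6,"turn": 0}
    - {"grip": 0,"dx": -0.7,"dy": 0,"dz": 0.6,"turn": 0}
    - {"grip": 0,"dx": 0,"dy": 0,"dz": 0,"turn": 0}

```text
clock: 20.35
tool_pos: [0.4859, -0.1003, 0.0485]
eef_rot: [0.72, 0.564, 0.318, -0.249]
contact_force: [-0.0, -0.1, 0.5]
opening: 0.005
```

```bash
python3 look.py wrist10; python3 st.py; python3 go.py i -85 50 46;python3 go.py i -135 50 55
```

```text
lip front [-75.  29.  73.] theta~ 0.008
lip front [-75.  19.  73.] theta~ 0.004
lip front [-75.   9.  75.] theta~ 0.018
t 20.4 p [ 0.4859 -0.1003  0.0486] q [ 0.727  1.091 -0.248  1.923 -0.951  0.704  1.243] F [ 0.5  -0.62  0.32] op 0.008675199364953106
x [0.162 0.653 0.739] y [ 0.971 -0.241  0.   ] z [ 0.178  0.718 -0.673]
inc mm [-75.3  50.7  48.6] incx [0.669 0.078 0.739] incy [ 0.116 -0.993  0.   ] incz [ 0.735  0.085 -0.673] Finc [-0.4  -0.69  0.32]
tool delta mm [-8.5 -0.4 -5.4] norm 10.1 target [ 0.483 -0.11   0.046]
tool delta mm [-35.2  -6.2 -48.2] norm 60.0 target [ 0.466 -0.156  0.055]
```

The lip now stays at its shut height and the force is near zero. I withdraw the finger outward.

Call:
send_rows:
  series:
    - {"grip": 0,"dx": -4,"dy": -0.2,"dz": -2.5,"turn": 0}
    - {"grip": 0,"dx": -4.5,"dy": -0.2,"dz": -3,"turn": 0}
    - {"grip": 0,"dx": -5,"dy": -1,"dz": -8,"turn": 0}
    - {"grip": 0,"dx": -7,"dy": -1.5,"dz": -11,"turn": 0}
    - {"grip": 0,"dx": -7,"dy": -1.5,"dz": -12,"turn": 0}
    - {"grip": 0,"dx": -7,"dy": -1.5,"dz": -12,"turn": 0}
    - {"grip": 0,"dx": 0,"dy": 0,"dz": -20,"turn": 0}
    - {"grip": 0,"dx": 0,"dy": 0,"dz": 0,"turn": 0}
    - {"grip": 0,"dx": 0,"dy": 0,"dz": 0,"turn": 0}

```text
clock: 21.3
tool_pos: [0.4625, -0.1711, 0.0694]
eef_rot: [0.721, 0.564, 0.319, -0.248]
contact_force: [0.1, 0.8, 0.7]
opening: 0.002
```

```bash
python3 look.py wrist11; python3 st.py
python3 - <<'E'
from plant import *
import cv2,numpy as np
from h import *
q=np.load("pose.npy")
for n in("scene","top"):
    p=snapshot(n);np.savez(f"pics/{n}11.npz",**p)
    r,c=((130,230),) if 0 else (((130,230),(230,350)) if n=="scene" else ((110,240),(220,370)))
    cv2.imwrite(f"pics/{n}11.png",cv2.resize(p["img"][r[0]:r[1],c[0]:c[1],::-1],(0,0),fx=5,fy=4.5,interpolation=cv2.INTER_CUBIC))
p=load("wrist11");W=incf(wcloud(p),q)*1e3
w=W.reshape(-1,3);m=(abs(w[:,1])<80)&(w[:,0]>-60)&(w[:,0]<60)&(w[:,2]>90)&(w[:,2]<150)
A=np.c_[w[m][:,0],w[m][:,1],np.ones(m.sum())];co=np.linalg.lstsq(A,w[m][:,2],rcond=None)[0];print("hood top plane",m.sum(),co.round(4))
E
```

```text
t 21.35 p [ 0.4624 -0.1701  0.0693] q [ 0.797  1.057 -0.159  1.847 -0.83   0.859  1.199] F [-0.09 -0.02 -1.18] op 0.002967298835879151
x [0.162 0.653 0.74 ] y [ 0.971 -0.24   0.   ] z [ 0.178  0.718 -0.673]
inc mm [-149.    48.2   69.3] incx [0.668 0.078 0.74 ] incy [ 0.116 -0.993  0.   ] incz [ 0.735  0.086 -0.673] Finc [-0.05  0.08 -1.18]
hood top plane 15977 [ 1.200000e-03 -3.000000e-04  1.049207e+02]
```

View pics/wrist11.png

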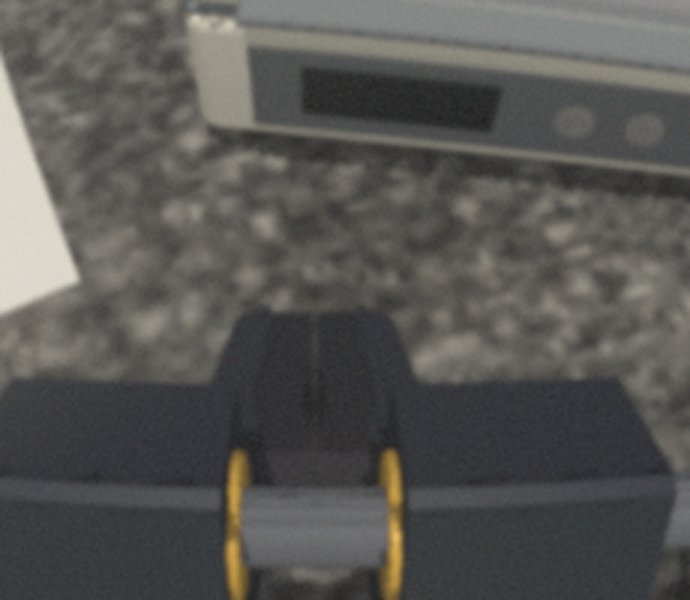

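View pics/scene11.png

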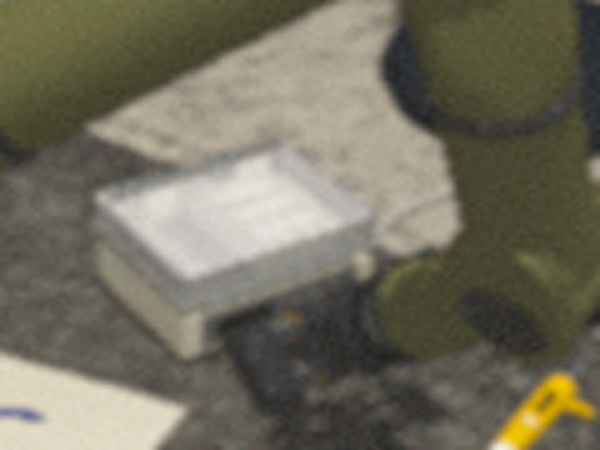

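View pics/top11.png

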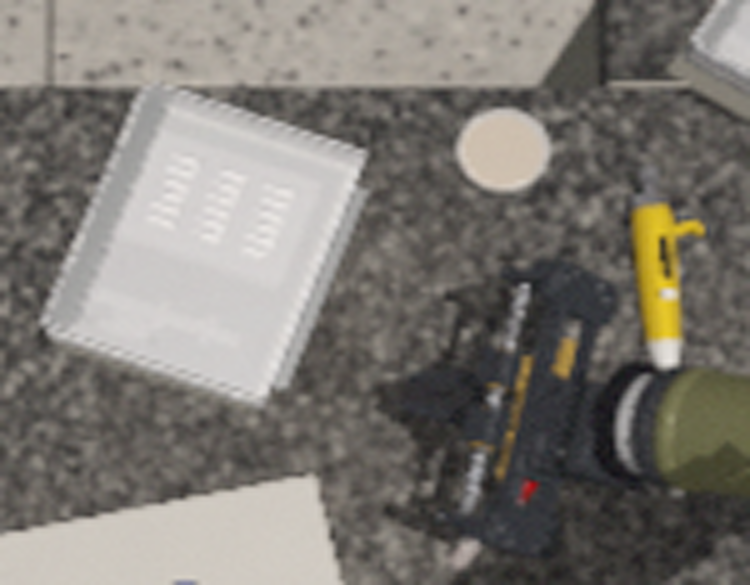

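The hood's top plane is level (slope 0.001 rad), the strips are in place under it, and the arm is clear. I'm handing the job in.

```bash
python3 -c "
from plant import *
print(finish_job())"; python3 st.py
```

```text
the job is handed in; nothing more can be done
None
the job is handed in; nothing more can be done
```

The hood is shut and the job is handed in at about 21.4 s of the 32 s; no verdict was reported.

**Lean:** the moves only allow turns about the tool's own axis. I got a finger lean of about 48° by driving the arm up against its reach and joint limits on the left side. I then carried that lean round to the incubator's front. A first route to it got stuck at joint limits and cost a few seconds.

**Release and catch:** I located the tab with the wrist camera's depth and pushed it back about 10 mm, reading about 2.6 N. The hood let go and was first carried on the hand's front edge at about 0.5 rad for over half a second. It then slid off that edge and dropped onto the finger at about 0.3 rad, estimated from the picture, well above the slam zone. From there I lowered it slowly, at about 2 mm per 0.1 s, until it was shut, and withdrew.

**Last checks:**
- **Hood:** its top plane fits to within 0.001 rad of level, and the lip is at its shut height.
- **Strips and bystanders:** the strips look in place under the hood. The petri dish and pipette look undisturbed, but I did not measure them. The lying tube was partly hidden by the hand in the last top picture.
- **Robot contact:** the finger is about 75 mm clear of the incubator's lip. The last force reading was about -1.2 N in z, similar in size to the noise in earlier free-air readings.
- **Catch:** its return to rest was not measured directly, since the shut hood covers it.

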